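# Seat the magnifier lens in the three-point jig

### The job

First clear the screwdriver from the mouth of the lens jig and lay it in the blue tray. Then slide the big magnifier lens flat along the bench, round the things standing in the way, and push it gently into the jig until the red sprung jaw snaps in behind it and it bears on both white posts and on the jaw, so that it cannot rock. Do not lift, tip or press hard on the lens, and leave the spool, the jar and the meter where they are.

Things in the scene. Friction and masses are not known exactly. Their poses are not given: they have to be found in the camera images.
- lens: Magnifier lens in a round black rim: diameter 100 mm, rim 22 mm high, pale dome of glass to 27 mm high, 0.25 to 0.45 kg; too wide to be grasped, it lies flat and slides on the bench. Origin: centre of its underside; z up
- jig: Blue three-point jig fixed to the bench, all below 36 mm. Origin: seat centre at bench level, where the lens's centre comes to lie; x is the way the lens is pushed in (mouth on the -x side), z up. No step: the lens slides on the bench throughout. Seated, it touches post a, post b and the jaw roller only. Blue carriers 20 mm high stand behind the posts (jig x over 69 mm, y under -66 mm)
- fence_end (a point): Outer end of the jig's blue guide fence, 24 mm high, on the -y side of the mouth, at (-141, -82) mm in the jig frame. From here the fence slants in to (-107, -54) mm and then runs straight, parallel to the jig's x, with its face at y = -53.5 mm, to x = -17 mm
- pivot (a point): Axis of the jaw's steel pivot pillar, at bench level, at (-110, 72) mm in the jig frame on the +y side of the mouth; diameter 27 mm, 34 mm high
- post_a: White upright post, diameter 16 mm, 30 mm high, fixed at (50, 29) mm in the jig frame: the far stop of the lens. Origin: centre of its foot
- post_b: White upright post, diameter 16 mm, 30 mm high, fixed at (0, -58) mm in the jig frame: the side stop of the lens. Origin: centre of its foot
- jaw (a joint): Sprung jaw: 80 mm arm swinging level about the pivot, red roller (16 mm) at its end. Rad: 0 at rest (roller in the lens's way, at (-37, 38) mm in the jig frame), about 0.2 when the lens pushes it aside, 0.1 when closed behind the seated lens, roller at (-33, 48) mm. The lens opens it with 5 to 12 N of push, then holds it; but push until the lens stops on post a: friction may leave it short
- jaw_tip (a point): Centre of the red roller of the jaw, 14 mm above the bench
- driver_grip (a point): Screwdriver lying on the bench across the mouth of the jig: 180 mm long, 90 g, orange handle 90 mm long and 26 mm thick, steel blade of 6 mm. This point is on its axis 13 mm above what it lies on, in the handle, 54 mm from the handle's end and 126 mm from the blade's tip. x points along it to the blade
- driver_tip (a point): Tip of the screwdriver's blade, on the axis of the tool
- tray: Blue open tray fixed on the bench, 220 mm along its x, 100 mm along its y, 28 mm high, walls and floor 4 to 5 mm thick. Origin: centre of its underside
- spool: Green spool standing upright, diameter 60 mm, 44 mm high, 0.4 kg, loose. Origin: centre of its underside. Leave it alone
- jar: White jar with a red cap standing upright, diameter 60 mm, 44 mm high, 0.35 kg, loose. Origin: centre of its underside. Leave it alone
- meter: Black multimeter lying face up, 85 mm along its x, 175 mm along its y, 47 mm high with its dial, loose. Origin: centre of its underside. Leave it alone

How it is judged (in metres and radians):
On the way, in this order (a step that is already met when the one before it is completed fails the run):
1. the screwdriver lies in the tray, let go (x of driver_grip in the frame of tray between -0.11 and 0.11 m and y of driver_grip in the frame of tray between -0.05 and 0.05 m and x of driver_tip in the frame of tray between -0.11 and 0.11 m and y of driver_tip in the frame of tray between -0.05 and 0.05 m and height (world z) of each of driver_grip, driver_tip below 0.03 m and contact force between the fingers and driver below 0.1 N), for 0.2 s.
2. the lens is seated: it bears on both posts and on the jaw behind it (contact force between lens and post_a above 0.5 N and contact force between lens and post_b above 0.5 N and contact force between lens and jaw above 0.5 N and horizontal distance between lens and jig below 0.004 m), for 0.3 s.
At the end, for the whole second after the job is handed in: Lens flat, at rest, within 4 mm of the seat centre, pressing over 0.5 N on each of post a, post b and jaw; screwdriver handle point and tip within the tray outline and below 30 mm; spool, jar and meter within 30 mm of where they stood (all of step 2 and angle between lens's own z axis and vertical below 0.03 rad and height (world z) of lens below 0.003 m and linear speed of lens below 0.01 m/s and x of driver_grip in the frame of tray between -0.11 and 0.11 m and y of driver_grip in the frame of tray between -0.05 and 0.05 m and x of driver_tip in the frame of tray between -0.11 and 0.11 m and y of driver_tip in the frame of tray between -0.05 and 0.05 m and height (world z) of each of driver_grip, driver_tip below 0.03 m and distance of each of spool, jar, meter from where it was at the start of the episode below 0.03 m); the robot touches nothing.
It fails at once if the lens is lifted or tipped (height (world z) of lens above 0.015 m or angle between lens's own z axis and vertical above 0.2 rad).
It fails at once if the lens is pressed hard by the fingers (over 40 N) (contact force between the fingers and lens above 40 N).
It fails at once if a bystander is shifted by more than 30 mm (distance of any of spool, jar, meter from where it was at the start of the episode above 0.03 m).
It fails at once if a bystander is tipped (angle between any of spool, jar, meter's own z axis and vertical above 0.4 rad).
It also fails if it takes over 72 s, if anything falls off the work surface, if the arm or the gripper's body presses on something with over 40 N, if the wrist force passes 120 N, or if a joint passes its speed limit or range.

### The arm

A 6-joint arm with a two-finger parallel gripper is mounted at the origin on the work surface. World frame = base frame: x ahead of the robot, y to its left, z up, the work surface at z = 0. Lengths are in mm, angles in rad, forces in N, time in s.
With the tool pointing down it reaches from about 300 to 775 mm from the base axis. Payload 14.6 kg.
Tool frame: the origin (TCP) lies at the very end of the fingers, on their centre line; the grasp point (between the pads) lies manip.grasp_offset behind it (manip.grasp_offset is the distance from the TCP to the grasp point, in mm); z points along the fingers, y is the direction in which the jaws open and shut (so a half turn about z gives the same grasp; the last joint's range is limited). The gripper opens to 94 mm and grips with 3 to 60 N. Pads are 16 mm wide; open, the fingers measure 119 mm over their backs; the gripper's body (75 mm by 177 mm) begins 78 mm behind the grasp point.
Start: joints at [-1.254, 0.3, 1.521, -0, 1.321, -0.067], TCP at [205.938, -509.979, 205.446] pointing down, gripper open.
Joint ranges: [-3.03, 3.03], [-0.79, 2.21], [0.23, 2.52], [-1.04, 4.18], [0, 3.07], [-2.55, 2.55]. Speed limits (rad/s): [2.22, 2.22, 2.57, 3.14, 3.14, 3.14].

### API

Orientations are given as [roll, pitch, yaw] about the fixed x, y, z axes, in that order (R = Rz(yaw) Ry(pitch) Rx(roll)).
In Python, from cell import manip gives the robot as it stands.
- The arm moves only by the tool send_rows, never from a script. Its argument "commands" is a list of rows, each a list of 2 entries, a list of its own where there are three numbers: the shift along the tool's x, y, z in m, then the turn about the tool's z in rad. A call has exactly 8 rows; each row is the pose to reach, as a shift and turn from the pose commanded when the call began, along the tool's axes at that moment; what a row does not reach only later rows make up. A row lasts 1/12 s, in which the tool goes at most 41.7 mm and 7.16 degrees, less where a joint would pass 70% of its speed; a pose out of reach is approached as far as the arm can. A call with a gripper value outside its range is refused whole. "hand" is the closure, from -1 (fully open) to 1 (shut), so that 0 is half open, set as the call begins (left out, the last holds). The fingers move at their own pace and stop on an object; "force" is the grip in N (left out, the last holds). Time passes only in rows, so rows that repeat a pose let the fingers close, or fill a call up. It gives the time, the measured TCP pose, the force and the opening at its end, in the units of the state.
- manip.read_state(): the state, without advancing time (a new reading comes with each control period).
- manip.camera(name): name is "scene" or "top" or "wrist"; returns the picture (400x640x3 uint8, red, green, blue); there is no depth.
- manip.camera_model(name): a dict with "K" (3x3 intrinsics, pixels), "eye" and "attitude" of the camera in the world; the wrist camera has in their place "mount" (4x4, takes a point from camera to tool coordinates, whose origin is the TCP and whose axes are the flange's). Camera axes: x right, y down, z forward; pixel columns grow to the right and rows downward; lengths in mm; the calibration is good to about 2 mm. A picture is of the moment at which its call begins: read the wrist's pose just before it. camera_model takes no time and is no camera call.
- manip.sign_off(): hands the job in, once; it reports no verdict.
The state is a dict: "clock": time; "joints": joint angles; "qd": joint speeds; "effort": joint torques, N m; "eef_pos": TCP position; "eef_rot": TCP orientation; "wrist_force": force on the tool from outside, world axes, zero at the start; "moment": the same for the moment, N m; "finger_gap": finger opening in mm.
Only numpy, scipy, OpenCV 4.12 (cv2) and the standard library are available. Lean on these libraries where they do the work, as an engineer would, in place of code of your own. Each camera call takes 0.05 s, during which the arm holds its last target.

## Working session

There is one attempt and no reset: what is moved stays moved. The work goes in short steps, Python scripts to look and compute and a tool call to move; the robot and the scene stay as the last step left them, time stands still between calls to the robot, and variables do not carry over. Pictures are saved under pics/ and viewed, and the job is handed in when it is done.

Besides the shell and the picture viewer there is one more tool, called after "Call:" in YAML: its name, and indented under it one key for each argument. send_rows: Moves the arm, as the interface text tells. Its arguments: {"type":"object","properties":{"commands":{"type":"array","items":{"type":"array"}},"hand":{"type":"number"},"force":{"type":"number"}},"required":["commands"]}

```bash
ls; mkdir -p pics
cat > h.py <<'E'
import numpy as np, cv2
from cell import manip
def model(n):
    return manip.camera_model(n)
def snap(n,f):
    im=np.array(manip.camera(n)); cv2.imwrite('pics/'+f+'.png',im[:,:,::-1]); return im
E
python3 - <<'E'
from h import *
np.set_printoptions(precision=3,suppress=True)
print(manip.read_state(), manip.grasp_offset)
for n in('scene','top','wrist'): print(n,manip.camera_model(n))
snap('scene','s0');snap('top','t0');snap('wrist','w0')
E
```

```text
pics
{'clock': 0.0, 'joints': array([-1.254,  0.3  ,  1.522,  0.   ,  1.321, -0.067]), 'qd': array([-0.001, -0.   ,  0.001,  0.   ,  0.001,  0.001]), 'effort': array([ -0.001, -53.18 , -35.274,   0.071,   0.024,  -0.   ]), 'eef_pos': array([ 205.86 , -509.737,  204.88 ]), 'eef_rot': array([-3.14 , -0.   ,  0.384]), 'wrist_force': array([0.021, 0.245, 0.605]), 'moment': array([-0.012, -0.019,  0.   ]), 'finger_gap': 93.94735236061219} 18.8
scene {'K': array([[371.807,   0.   , 321.624],
       [  0.   , 371.807, 204.25 ],
       [  0.   ,   0.   ,   1.   ]]), 'eye': array([937.861, 596.629, 642.013]), 'attitude': array([-2.299,  0.012,  2.578])}
top {'K': array([[393.511,   0.   , 318.747],
       [  0.   , 393.511, 198.923],
       [  0.   ,   0.   ,   1.   ]]), 'eye': array([443.839,  16.82 , 885.416]), 'attitude': array([-2.979, -0.014, -1.551])}
wrist {'K': array([[294.867,   0.   , 317.729],
       [  0.   , 294.867, 196.087],
       [  0.   ,   0.   ,   1.   ]]), 'mount': array([[  -0.   ,   -0.959,   -0.284,   82.509],
       [   1.   ,    0.   ,   -0.   ,   -0.367],
       [   0.   ,   -0.284,    0.959, -179.515],
       [   0.   ,    0.   ,    0.   ,    1.   ]])}
```

View pics/s0.png

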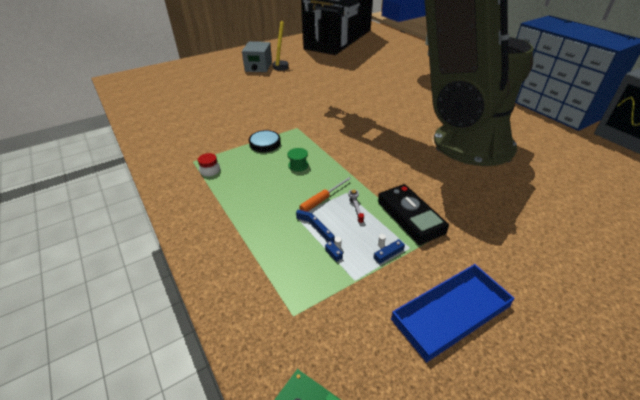

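View pics/t0.png

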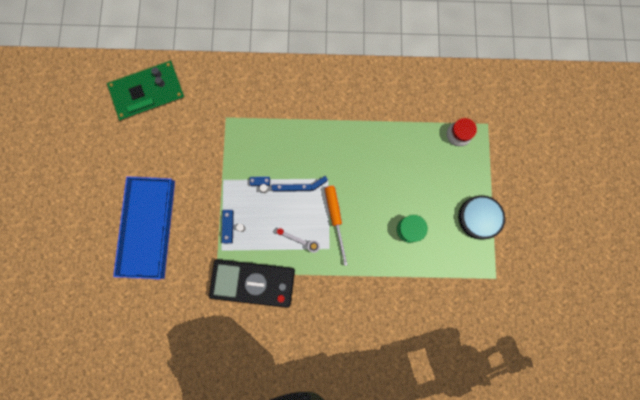

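View pics/w0.png

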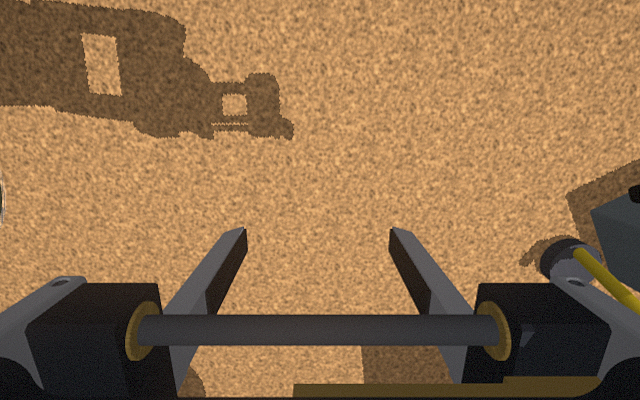

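The scene view shows the mat with jig, screwdriver and lens. In the top view: tray centre about (145,228), meter (252,283), jig posts (264,188) and (240,228), red roller (280,231), pivot (313,246), driver from (331,188) to (345,263), spool (412,229), jar (463,132), lens (482,217).

```bash
cat >> h.py <<'E'
from scipy.spatial.transform import Rotation as Rn
def cam(n,pose=None):
    m=manip.camera_model(n); K=np.array(m['K'])
    if n=='wrist':
        T=np.array(m['mount']); p,r=pose
        R=Rn.from_euler('xyz',r).as_matrix(); return K,R@T[:3,:3],R@T[:3,3]+p
    return K,Rn.from_euler('xyz',m['attitude']).as_matrix(),np.array(m['eye'])
def ray(c,uv): 
    K,R,e=c; return R@np.linalg.solve(K,np.array([uv[0],uv[1],1.]))
def cast(c,uv,z):
    d=ray(c,uv); e=c[2]; return e+d*(z-e[2])/d[2]
def proj(c,P):
    K,R,e=c; q=K@(R.T@(np.array(P)-e)); return q[:2]/q[2]
def tri(c1,u1,c2,u2):
    d1,d2=ray(c1,u1),ray(c2,u2)
    A=np.stack([d1,-d2],1); s=np.linalg.lstsq(A,c2[2]-c1[2],rcond=None)[0]
    a,b=c1[2]+s[0]*d1,c2[2]+s[1]*d2; return (a+b)/2,np.linalg.norm(a-b)
def blobs(im,lo,hi,amin=20):
    h=cv2.cvtColor(im,cv2.COLOR_RGB2HSV); m=cv2.inRange(h,np.array(lo),np.array(hi))
    n,l,s,c=cv2.connectedComponentsWithStats(m)
    return [(c[i].round(1),s[i].tolist()) for i in range(1,n) if s[i][4]>=amin],m,l
E
python3 - <<'E'
from h import *
np.set_printoptions(precision=1,suppress=True)
for n,f in(('top','t0'),('scene','s0')):
    im=cv2.imread(f'pics/{f}.png')[:,:,::-1].copy(); c=cam(n)
    print(n)
    for nm,lo,hi in(('orange',(5,180,120),(15,255,255)),('red',(0,200,90),(4,255,255)),('blue',(105,150,50),(125,255,255)),('green',(60,120,30),(85,255,255)),('paleblue',(90,40,120),(108,160,255)),('white',(0,0,215),(180,25,255))):
        for b,s in blobs(im,lo,hi,8)[0]:
            if n=='top' or 1: print(nm,b,s,cast(c,b,0))
im=cv2.imread('pics/t0.png'); cv2.imwrite('pics/t0z.png',cv2.resize(im[165:315,205:365],None,fx=5,fy=3.9 and 5,interpolation=cv2.INTER_CUBIC)[:600])
im=cv2.imread('pics/s0.png'); cv2.imwrite('pics/s0z.png',cv2.resize(im[170:290,280:440],None,fx=5,fy=5,interpolation=cv2.INTER_CUBIC))
E
```

```text
top
orange [332.6 205. ] [326, 186, 15, 40, 307] [576.  -24.6   0. ]
red [464.2 128.9] [454, 119, 22, 21, 361] [ 764.3 -333.1    0. ]
red [279.7 231.3] [278, 230, 4, 4, 10] [513.7  93.5   0. ]
red [280.5 298. ] [278, 296, 6, 5, 24] [367.9  86.5   0. ]
blue [315.5 184.1] [305, 177, 21, 13, 88] [623.6  15.3   0. ]
blue [144.2 227.9] [114, 178, 60, 101, 4792] [515.1 396.7   0. ]
blue [257.9 181. ] [251, 178, 14, 7, 67] [627.9 147.4   0. ]
blue [291.8 187.4] [281, 185, 22, 5, 87] [614.7  69.4   0. ]
blue [274.6 187.6] [273, 186, 5, 4, 17] [613.3 108.6   0. ]
blue [227.2 226.4] [222, 211, 10, 31, 228] [522.3 211.6   0. ]
green [144.6  90.8] [109, 62, 74, 58, 2194] [840.2 425.3   0. ]
green [411.6 228.3] [397, 215, 30, 27, 630] [ 526.6 -204.     0. ]
paleblue [259.5 177.2] [250, 177, 20, 3, 24] [636.9 144.2   0. ]
paleblue [324.7 177.6] [322, 176, 6, 5, 12] [639.3  -5.6   0. ]
paleblue [483.1 216.7] [464, 197, 39, 40, 1221] [ 556.4 -367.8    0. ]
paleblue [223.1 213.4] [223, 210, 2, 7, 8] [551.5 222.5   0. ]
white [298.6 180.7] [283, 180, 30, 2, 43] [630.7  54.2   0. ]
white [263.1 187.4] 
[... 815 characters left out ...]
388.5 251.5] [375, 242, 29, 20, 258] [518.5 202.5   0. ]
blue [450.6 311. ] [392, 265, 122, 96, 5896] [515.8 386.3   0. ]
green [297.6 159.1] [288, 148, 20, 23, 376] [ 510.8 -228.     0. ]
green [304.2 389.9] [276, 371, 63, 29, 916] [831.9 360.4   0. ]
paleblue [263.9 137.9] [251, 131, 27, 15, 324] [ 543.3 -393.     0. ]
paleblue [331.8 233.2] [328, 229, 7, 9, 10] [594.5  84.9   0. ]
paleblue [400.3 241.1] [396, 239, 9, 7, 11] [474.9 192.8   0. ]
white [347.  246.3] [315, 207, 61, 73, 1176] [588.2 138.6   0. ]
white [349.8 216.5] [346, 214, 7, 6, 10] [525.   61.3   0. ]
white [315.1 234.4] [305, 225, 20, 20, 94] [630.   66.6   0. ]
white [381.6 235.5] [379, 234, 6, 4, 17] [499.9 155.2   0. ]
```

View pics/t0z.png

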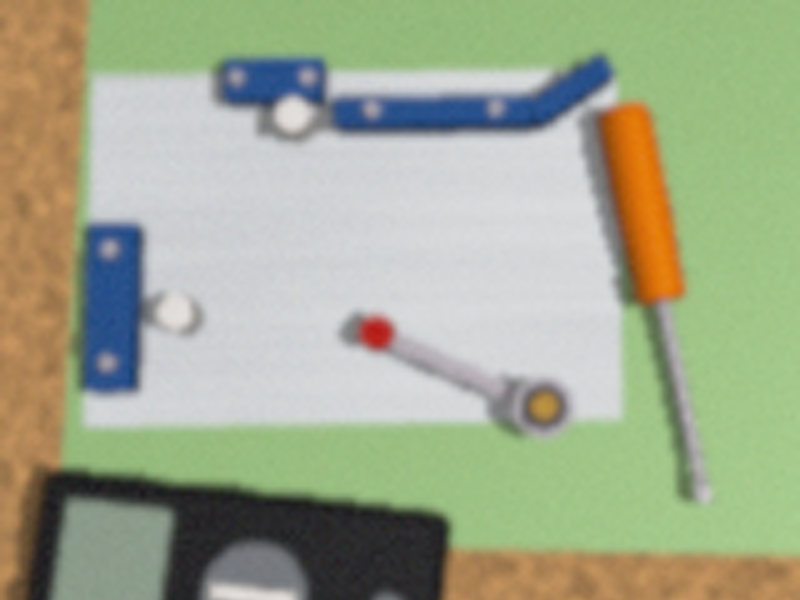

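View pics/s0z.png

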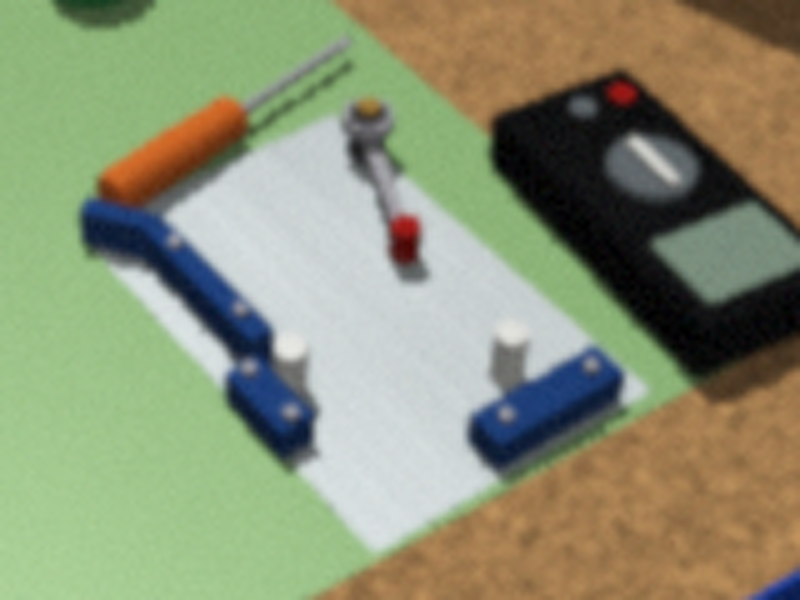

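```bash
cat > m.py <<'E'
from h import *
np.set_printoptions(precision=1,suppress=True)
c=cam('top'); s=cam('scene')
z2t=lambda u,v:(205+(u+.5)/5-.5,165+(v+.5)/5-.5)
z2s=lambda u,v:(280+(u+.5)/5-.5,170+(v+.5)/5-.5)
P={}
def add(n,jx,jy,ut,us,h):
    p=cast(c,ut,h); print(n,'top@h',p, 'tri', *tri(c,ut,s,us)); P[n]=(jx,jy,p[0],p[1])
add('a',50,29,z2t(176,311),z2s(512,331),30)
add('b',0,-58,z2t(292,116),z2s(291,347),30)
add('piv',-110,72,z2t(543,406),z2s(367,108),34)
add('fend',-141,-82,z2t(605,66),z2s(90,210),24)
add('roller',-37,38,z2t(377,332),z2s(404,225),22)
A=np.array([v for k,v in P.items() if k!='fend'])
J,W=A[:,:2],A[:,2:]
Jm,Wm=J.mean(0),W.mean(0); H=(J-Jm).T@(W-Wm)
th=np.arctan2(H[0,1]-H[1,0],H[0,0]+H[1,1]); 
R=np.array([[np.cos(th),-np.sin(th)],[np.sin(th),np.cos(th)]])
t=Wm-R@Jm; print('jig',t,'yaw',th,'resid',(J@R.T+t-W))
print('driver'); 
for n,ut,us in(('hend',z2t(625,108),z2s(112,190)),('hfront',z2t(661,298),z2s(238,108)),('tip',z2t(700,495),z2s(348,42))):
    print(n,cast(c,ut,13),cast(s,us,13),tri(c,ut,s,us))
print('lens',cast(c,(482.3,217.3),22),'scene',cast(s,(264.3,139),24))
print('spool',cast(c,(412.5,229),44),cast(s,(298,154),44))
print('jar',cast(c,(464.2,129),44))
for u in((127,178),(174,180),(163,278),(115,276)): print('tray',cast(c,u,28))
for u in((477,267),(433+0,523),): print('traysc',cast(s,u,28))
for u in((214,260),(295,265),(290,306),(209,300)): print('meter',cast(c,u,30))
E
python3 m.py
python3 - <<'E'
import cv2
im=cv2.imread('pics/t0.png'); cv2.imwrite('pics/t0y.png',cv2.resize(im[105:275,375:525],None,fx=3.5,fy=3.5,interpolation=cv2.INTER_CUBIC))
cv2.imwrite('pics/t0x.png',cv2.resize(im[165:290,100:190],None,fx=4.5,fy=4.5,interpolation=cv2.INTER_CUBIC))
E
```

```text
a top@h [519.3 177.7  30. ] tri [519.7 177.4  29.9] 1.110356676033175
b top@h [606.6 131.1  30. ] tri [607.7 130.6  28.5] 2.07048604496615
piv top@h [481.3  17.5  34. ] tri [482.6  16.5  31.6] 3.0190203727731064
fend top@h [633.6  -7.   24. ] tri [634.8  -7.2  19. ] 0.17858393788560625
roller top@h [512.6  90.9  22. ] tri [513.5  90.   23.2] 2.61845290060523
jig [549.4 129.2] yaw 1.6028613072594518 resid [[-0.5  0.5]
 [ 0.8 -0. ]
 [-0.3 -0.5]
 [ 0.   0.1]]
driver
hend [616.8 -16.6  13. ] [615.3 -19.9  13. ] (array([616.5, -16.8,  16. ]), np.float64(0.7365400736388722))
hfront [531. -34.  13.] [527.  -39.4  13. ] (array([530.6, -33.7,  18.6]), np.float64(0.1972915304770287))
tip [444.9 -52.1  13. ] [445.2 -54.   13. ] (array([445.5, -52.5,  14. ]), np.float64(1.4989132621609174))
lens [ 552.2 -356.4   22. ] scene [ 559.9 -349.4   24. ]
spool [ 521.  -194.9   44. ] [ 526.6 -192.9   44. ]
jar [ 748.1 -315.7   44. ]
tray [622.4 432.5  28. ]
tray [620.2 328.7  28. ]
tray [407.2 335.3  28. ]
tray [409.4 437.   28. ]
traysc [410.5 351.8  28. ]
traysc [781.3 598.1  28. ]
meter [447.  229.1  30. ]
meter [439.8  55.6  30. ]
meter [354.5  63.6  30. ]
meter [363.7 234.4  30. ]
```

View pics/t0y.png

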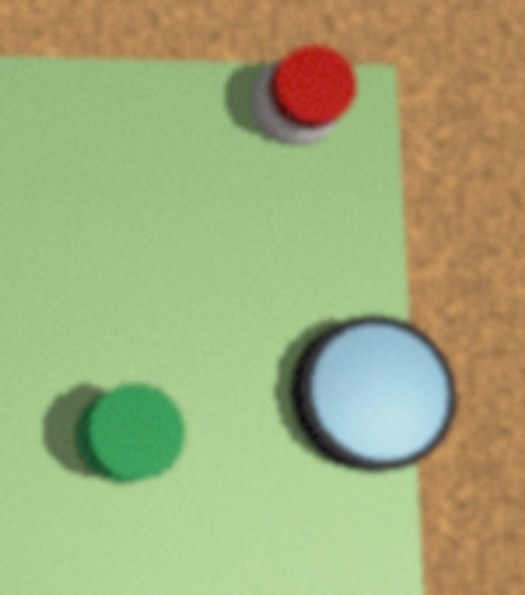

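View pics/t0x.png

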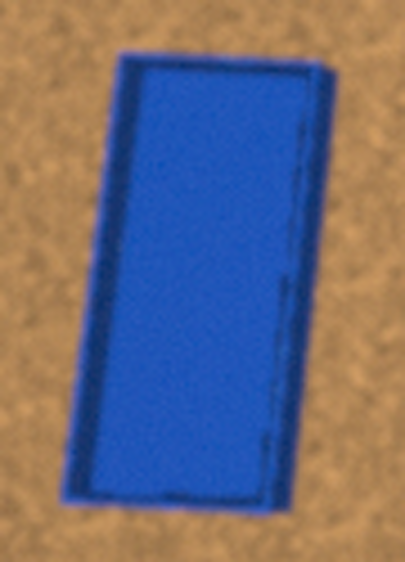

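Positions are found: jig about (549,129) with yaw 1.603, driver grip about (566,-27), lens about (552,-356), spool (521,-195), jar (748,-316), tray (515,386). I'll move above the driver and check from the wrist camera.

```bash
cat > g.py <<'E'
# rows helper: commanded pose kept in cmd.json (x,y,z mm,yaw)
import json,sys,numpy as np
def rows(cmd,tgts):
    x,y,z,w=cmd; out=[]
    for t in tgts:
        d=np.array(t[:3])-[x,y,z]
        out.append([[round((d[0]*np.cos(w)+d[1]*np.sin(w))/1e3,4),round((d[0]*np.sin(w)-d[1]*np.cos(w))/1e3,4),round(-d[2]/1e3,4)],round(w-t[3],3)])
    return out
E
python3 - <<'E'
from g import *
print(rows((205.9,-510,205.4,.384),[(566,-27,150,.2036)]))
E
```

```text
[[[np.float64(0.5148), np.float64(-0.3129), np.float64(0.0554)], 0.18]]
```

Call:
send_rows:
  commands:
    - [[0.035,-0.02,0.003],0.01]
    - [[0.07,-0.042,0.007],0.02]
    - [[0.105,-0.064,0.011],0.03]
    - [[0.14,-0.085,0.015],0.04]
    - [[0.175,-0.106,0.019],0.06]
    - [[0.21,-0.128,0.023],0.07]
    - [[0.245,-0.149,0.026],0.08]
    - [[0.28,-0.17,0.03],0.1]
  hand: -0.3
  force: 25

```text
clock: 0.82
eef_pos: [402.7, -245.7, 175.4]
eef_rot: [3.141, -0.0, 0.283]
wrist_force: [0.0, 0.4, -0.7]
finger_gap: 61.1
```

Run:
```python
from g import *
from cell import manip
s=manip.read_state(); print(s['eef_pos'],s['eef_rot'],s['joints'])
p=s['eef_pos'];print(rows((*p,s['eef_rot'][2]),[(566,-27,150,.2036)]))
```

```text
[ 402.66196849 -245.67087001  175.44089799] [ 3.14138742e+00 -1.62611706e-04  2.83247173e-01] [-6.25497923e-01  1.53871714e-01  1.77295056e+00  2.23211220e-06
  1.21450854e+00  6.62050468e-01]
[[[np.float64(0.2179), np.float64(-0.1643), np.float64(0.0254)], np.float64(0.08)]]
```

Call:
send_rows:
  commands:
    - [[0.03,-0.022,0.003],0.01]
    - [[0.06,-0.045,0.007],0.02]
    - [[0.09,-0.067,0.01],0.03]
    - [[0.12,-0.09,0.014],0.04]
    - [[0.15,-0.112,0.018],0.05]
    - [[0.18,-0.134,0.022],0.06]
    - [[0.205,-0.154,0.025],0.07]
    - [[0.216,-0.163,0.025],0.08]

```text
clock: 1.48
eef_pos: [564.7, -27.4, 149.4]
eef_rot: [-3.141, 0.001, 0.206]
wrist_force: [-0.3, 0.0, 0.2]
finger_gap: 61.3
```

Run:
```python
from h import *
s=manip.read_state(); p=(s['eef_pos'],s['eef_rot']); print(p)
np.save('w1.npy',np.array(p)); snap('wrist','w1')
```

```text
(array([564.71697876, -27.41620501, 149.37314915]), array([-3.14083345e+00,  1.05893486e-03,  2.05562516e-01]))
```

View pics/w1.png

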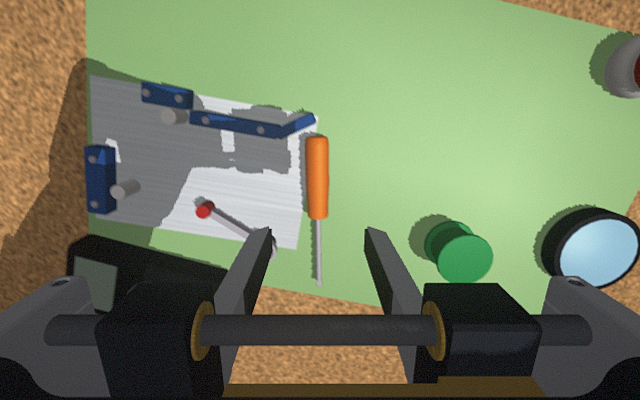

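Wrist view: driver handle from (316,137) to (318,218), tip (320,285), midway between the fingers; lens about (592,247), posts (172,116), (122,190).

Run:
```python
from h import *
np.set_printoptions(precision=1,suppress=True)
w=cam('wrist',np.load('w1.npy')); c=cam('top')
z2t=lambda u,v:(205+(u+.5)/5-.5,165+(v+.5)/5-.5)
im=cv2.imread('pics/w1.png')[:,:,::-1].copy()
b,m,l=blobs(im,(5,180,120),(15,255,255),200); print(b)
b,_,_=blobs(im,(90,40,120),(108,160,255),200); print('lens',b)
for n,ut,uw in(('hend',z2t(625,108),(316.5,136.5)),('hfront',z2t(661,298),(317.7,218)),('tip',z2t(700,495),(319.5,285)),('a',z2t(176,311),(129,187)),('b',z2t(292,116),(182,117)),('lensglass',(482.8,217.0),(598,249)),('roller',z2t(377,332),(205,209))):
    print(n,cast(w,uw,13),tri(c,ut,w,uw))
```

```text
[(array([317.3, 176.3]), [306, 137, 22, 82, 1562])]
lens [(array([599.3, 251.4]), [560, 219, 78, 68, 3873])]
hend [617.5 -14.5  13. ] (array([617.3, -15.6,  11.1]), np.float64(2.173835935930751))
hfront [528.1 -34.5  13. ] (array([530.4, -33.8,  19.3]), np.float64(0.3853894007658805))
tip [442.7 -54.5  13. ] (array([445. , -52.9,  16.7]), np.float64(2.1999388983848993))
a [521.2 177.7  13. ] (array([520.4, 180.7,   9.4]), np.float64(2.163805191080434))
b [608.6 125.8  13. ] (array([609.4, 132.4,   3.4]), np.float64(6.122869002467009))
lensglass [ 557.5 -365.8   13. ] (array([ 556. , -362.5,   14.2]), np.float64(4.89390352162054))
roller [512.6  92.7  13. ] (array([513.3,  91.8,  14.9]), np.float64(0.6073958965791237))
```

Call:
send_rows:
  commands:
    - [[0,0,0.03],-0.005]
    - [[0,0,0.06],-0.01]
    - [[0,0,0.09],-0.01]
    - [[0,0,0.115],-0.01]
    - [[0,0,0.13],-0.01]
    - [[0,0,0.14],-0.01]
    - [[0,0,0.144],-0.01]
    - [[0,0,0.144],-0.01]

```text
clock: 2.2
eef_pos: [563.4, -30.8, 6.2]
eef_rot: [-3.141, 0.001, 0.214]
wrist_force: [-0.3, 0.4, -0.3]
finger_gap: 60.9
```

Call:
send_rows:
  commands:
    - [[0,0,0],0]
    - [[0,0,0],0]
    - [[0,0,0],0]
    - [[0,0,0],0]
    - [[0,0,0],0]
    - [[0,0,0],0]
    - [[0,0,0],0]
    - [[0,0,0],0]
  hand: 1
  force: 30

```text
clock: 2.87
eef_pos: [563.7, -30.5, 6.7]
eef_rot: [3.142, -0.0, 0.214]
wrist_force: [-1.5, -0.1, 3.8]
finger_gap: 24.8
```

Run:
```python
from g import *
for t in [(563.7,-30.5,100,.214),(559,150,110,.1),(551,385,100,-.022)]: print(rows((563.7,-30.5,6.7,.214),[t]))
```

```text
[[[np.float64(0.0), np.float64(0.0), np.float64(-0.0933)], 0.0]]
[[[np.float64(0.0337), np.float64(-0.1774), np.float64(-0.1033)], 0.114]]
[[[np.float64(0.0758), np.float64(-0.4087), np.float64(-0.0933)], 0.236]]
```

Call:
send_rows:
  commands:
    - [[0,0,-0.015],0]
    - [[0,0,-0.04],0]
    - [[0,0,-0.07],0]
    - [[0,0,-0.09],0]
    - [[0,0,-0.1],0]
    - [[0,0,-0.1],0]
    - [[0,0,-0.1],0]
    - [[0,0,-0.1],0]

```text
clock: 3.53
eef_pos: [562.9, -30.5, 104.8]
eef_rot: [-3.141, 0.002, 0.214]
wrist_force: [0.1, -0.5, -0.5]
finger_gap: 24.1
```

Call:
send_rows:
  commands:
    - [[0.003,-0.015,0],0.01]
    - [[0.008,-0.045,0],0.03]
    - [[0.014,-0.078,0],0.05]
    - [[0.02,-0.11,0],0.07]
    - [[0.026,-0.142,0],0.09]
    - [[0.032,-0.175,0],0.1]
    - [[0.037,-0.2,0],0.11]
    - [[0.04,-0.215,0],0.12]

```text
clock: 4.2
eef_pos: [556.0, 190.5, 104.6]
eef_rot: [3.141, 0.003, 0.095]
wrist_force: [0.5, -0.0, -1.3]
finger_gap: 24.5
```

Run:
```python
from g import *
from cell import manip
s=manip.read_state(); p=s['eef_pos'];print(p,rows((*p,s['eef_rot'][2]),[(551,385,100,-.022)]))
```

```text
[556.04372799 190.5488496  104.63888731] [[[np.float64(0.0135), np.float64(-0.1941), np.float64(0.0046)], np.float64(0.117)]]
```

Call:
send_rows:
  commands:
    - [[0.002,-0.03,0],0.02]
    - [[0.004,-0.06,0],0.04]
    - [[0.006,-0.09,0],0.06]
    - [[0.009,-0.12,0],0.08]
    - [[0.011,-0.15,0],0.1]
    - [[0.012,-0.175,0],0.11]
    - [[0.013,-0.187,0],0.117]
    - [[0.013,-0.191,0],0.117]

```text
clock: 4.87
eef_pos: [551.3, 380.7, 104.6]
eef_rot: [3.14, 0.002, -0.022]
wrist_force: [-0.6, -0.6, -0.2]
finger_gap: 24.3
```

Run:
```python
from h import *
s=manip.read_state(); p=(s['eef_pos'],s['eef_rot']); print(p)
np.save('w2.npy',np.array(p)); snap('wrist','w2'); snap('top','t2')
```

```text
(array([551.33293526, 380.67741771, 104.62251469]), array([ 3.14043773e+00,  1.90610020e-03, -2.15977585e-02]))
```

View pics/w2.png

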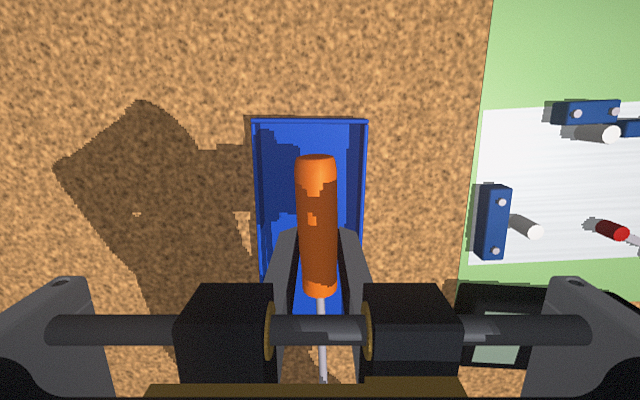

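View pics/t2.png

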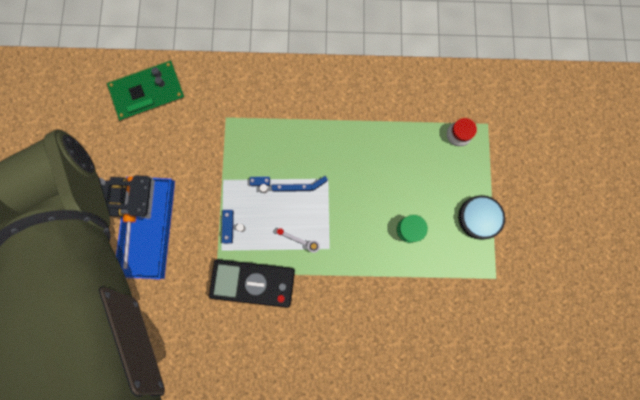

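The wrist view shows the driver held (tilt about 0) over the tray, whose far edge runs from (251,119) to (368,119); the driver axis is at column ~318. I'll check the tray centre.

Run:
```python
from h import *
np.set_printoptions(precision=1,suppress=True)
w=cam('wrist',np.load('w2.npy'))
for u in((251.5,119),(368.5,119),(365.5,230)): print(cast(w,u,28))
for u in((315,158),): print('hend',cast(w,u,115))
```

```text
[626.6 434.9  28. ]
[624.4 336.6  28. ]
[523.6 336.7  28. ]
hend [606.6 381.3 115. ]
```

Call:
send_rows:
  commands:
    - [[0,-0.004,0.015],0]
    - [[0,-0.004,0.04],0]
    - [[0,-0.004,0.06],0]
    - [[0,-0.004,0.075],0]
    - [[0,-0.004,0.085],0]
    - [[0,-0.004,0.09],0]
    - [[0,-0.004,0.0915],0]
    - [[0,-0.004,0.0915],0]

```text
clock: 5.63
eef_pos: [552.6, 383.2, 15.1]
eef_rot: [-3.141, -0.0, -0.024]
wrist_force: [0.0, -0.1, -1.0]
finger_gap: 24.2
```

Call:
send_rows:
  commands:
    - [[0,0,0.0005],0]
    - [[0,0,0.0005],0]
    - [[0,0,0.0005],0]
    - [[0,0,0.0005],0]
    - [[0,0,0.0005],0]
    - [[0,0,0.0005],0]
    - [[0,0,0.0005],0]
    - [[0,0,0.0005],0]
  hand: 0.05

```text
clock: 6.3
eef_pos: [552.3, 383.5, 14.5]
eef_rot: [-3.142, -0.0, -0.023]
wrist_force: [0.7, 0.6, -0.1]
finger_gap: 44.9
```

Call:
send_rows:
  commands:
    - [[0,0,0],0]
    - [[0,0,-0.015],0]
    - [[0,0,-0.04],0]
    - [[0,0,-0.07],0]
    - [[0,0,-0.1],0]
    - [[0,0,-0.12],0]
    - [[0,0,-0.13],0]
    - [[0,0,-0.13],0]

```text
clock: 6.97
eef_pos: [553.0, 383.9, 147.7]
eef_rot: [-3.139, -0.004, -0.023]
wrist_force: [0.1, 0.4, 0.9]
finger_gap: 44.7
```

Run:
```python
from h import *
s=manip.read_state(); p=(s['eef_pos'],s['eef_rot']); print(p)
np.save('w3.npy',np.array(p)); snap('wrist','w3')
```

```text
(array([552.99722137, 383.92037351, 147.71022781]), array([-3.13917617, -0.00374138, -0.02313055]))
```

View pics/w3.png

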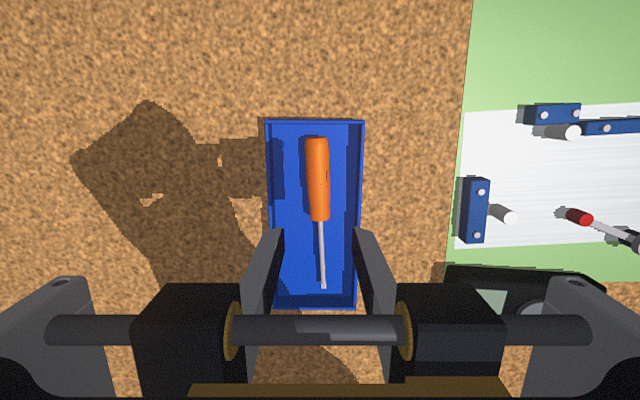

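The screwdriver lies in the tray (handle (317,180), tip (323,288), all inside the walls). On to the lens, with one look at the jig on the way.

Run:
```python
from g import *
print(rows((553,384,147.7,-.023),[(535,85,200,.4)]))
```

```text
[[[np.float64(-0.0111), np.float64(0.2993), np.float64(-0.0523)], -0.423]]
```

Call:
send_rows:
  commands:
    - [[-0.001,0.02,-0.01],-0.05]
    - [[-0.003,0.06,-0.02],-0.1]
    - [[-0.005,0.1,-0.03],-0.16]
    - [[-0.007,0.14,-0.04],-0.22]
    - [[-0.008,0.18,-0.05],-0.28]
    - [[-0.009,0.22,-0.052],-0.34]
    - [[-0.01,0.26,-0.052],-0.4]
    - [[-0.011,0.29,-0.052],-0.42]

```text
clock: 7.68
eef_pos: [533.5, 91.1, 195.0]
eef_rot: [-3.141, 0.002, 0.4]
wrist_force: [-0.3, -0.1, 0.5]
finger_gap: 44.5
```

Call:
send_rows:
  commands:
    - [[0,0,0],0]
    - [[0,0,0],0]
    - [[0,0,0],0]
    - [[0,0,0],0]
    - [[0,0,0],0]
    - [[0,0,0],0]
    - [[0,0,0],0]
    - [[0,0,0],0]
  hand: 1

```text
clock: 8.35
eef_pos: [534.5, 94.2, 196.4]
eef_rot: [-3.142, 0.0, 0.397]
wrist_force: [-0.2, -0.9, -0.0]
finger_gap: 0.2
```

Run:
```python
from h import *
s=manip.read_state(); p=(s['eef_pos'],s['eef_rot']); print(p)
np.save('w4.npy',np.array(p)); snap('wrist','w4')
```

```text
(array([534.50019568,  94.15976253, 196.37011084]), array([-3.14155135e+00,  8.74197012e-05,  3.97377500e-01]))
```

View pics/w4.png

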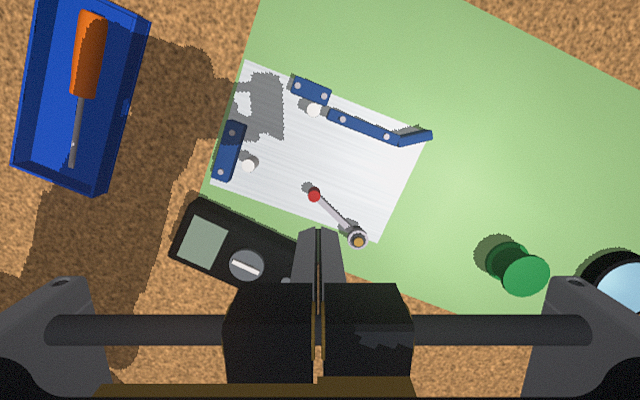

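Run:
```python
import cv2
im=cv2.imread('pics/w4.png'); cv2.imwrite('pics/w4z.png',cv2.resize(im[60:260,200:440],None,fx=3,fy=3,interpolation=cv2.INTER_CUBIC))
```

```text
(no output)
```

View pics/w4z.png

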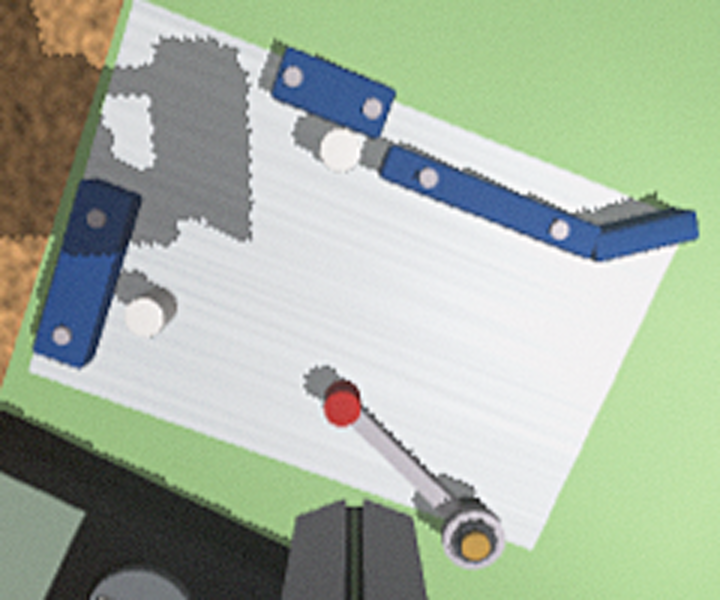

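Zoomed: post b top at (341,150), post a (145,316), roller top (342,408), pivot (474,542), fence end about (697,222).

Run:
```python
from h import *
np.set_printoptions(precision=1,suppress=True)
w=cam('wrist',np.load('w4.npy')); c=cam('top')
zw=lambda u,v:(200+(u+.5)/3-.5,60+(v+.5)/3-.5)
zt=lambda u,v:(205+(u+.5)/5-.5,165+(v+.5)/5-.5)
D=[('a',50,29,(145,316),(176,311),30),('b',0,-58,(341,150),(292,116),30),('piv',-110,72,(474,541),(543,406),34),('rol',-37,38,(342,408),(377,332),22)]
def fit(W):
    J=np.array([d[1:3] for d in D],float);W=np.array(W)
    Jm,Wm=J.mean(0),W.mean(0); H=(J-Jm).T@(W-Wm)
    th=np.arctan2(H[0,1]-H[1,0],H[0,0]+H[1,1]);R=np.array([[np.cos(th),-np.sin(th)],[np.sin(th),np.cos(th)]])
    t=Wm-R@Jm; print('jig',t,'%.4f'%th,(J@R.T+t-W).tolist())
for d in D: print(d[0],cast(w,zw(*d[3]),d[5]),tri(c,zt(*d[4]),w,zw(*d[3])))
fit([cast(w,zw(*d[3]),d[5])[:2] for d in D]); fit([cast(c,zt(*d[4]),d[5])[:2] for d in D]); fit([tri(c,zt(*d[4]),w,zw(*d[3]))[0][:2] for d in D])
print('fend',cast(w,zw(697,215),24))
```

```text
a [519.5 178.2  30. ] (array([519.3, 178. ,  29.4]), np.float64(0.41873434246629604))
b [607.6 130.8  30. ] (array([607.4, 131.2,  26.7]), np.float64(0.7909012658561124))
piv [483.2  18.5  34. ] (array([481.6,  17.3,  29.9]), np.float64(0.370525656599449))
rol [512.4  91.   22. ] (array([512.5,  91. ,  22.5]), np.float64(0.1823804534554193))
jig [550.1 129.5] 1.6050 [[-0.06530112347968497, 0.3540217462681028], [0.40837372434111785, 0.7066759215367142], [-1.3526933125229448, -1.332912451663887], [1.0096207116612277, 0.2722147838591127]]
jig [549.4 129.2] 1.6029 [[-0.47437596067709364, 0.5135886456215815], [0.8067025350335371, -0.04583987617709795], [-0.3381670999883113, -0.5412950581942759], [0.005840525631697346, 0.0735462887498528]]
jig [549.7 129.3] 1.6033 [[-0.2720394604992862, 0.2659956037931579], [0.2330645500328501, -0.031278459412448], [-0.3213425135007242, -0.3396613012559726], [0.3603174239672171, 0.10494415687514902]]
fend [638.8  -6.3  24. ]
```

Run:
```python
from g import *
print(rows((534.5,94.2,196.4,.397),[(515,-425,120,1.05)]))
```

```text
[[[np.float64(-0.2187), np.float64(0.4713), np.float64(0.0764)], -0.653]]
```

Call:
send_rows:
  commands:
    - [[-0.008,0.018,0],-0.03]
    - [[-0.024,0.05,0],-0.07]
    - [[-0.04,0.085,0],-0.12]
    - [[-0.056,0.12,0],-0.17]
    - [[-0.072,0.155,0],-0.22]
    - [[-0.088,0.19,0],-0.26]
    - [[-0.103,0.222,0.0],-0.31]
    - [[-0.119,0.256,0.0],-0.36]
  hand: 0.15

```text
clock: 9.07
eef_pos: [523.4, -190.0, 196.6]
eef_rot: [3.141, -0.0, 0.759]
wrist_force: [0.2, -0.6, 1.2]
finger_gap: 39.9
```

Run:
```python
from g import *
from cell import manip
s=manip.read_state(); p=s['eef_pos'];print(p,rows((*p,s['eef_rot'][2]),[(515,-425,120,1.05)]))
```

```text
[ 523.38068059 -190.00041708  196.60777155] [[[np.float64(-0.1678), np.float64(0.1647), np.float64(0.0766)], np.float64(-0.291)]]
```

Call:
send_rows:
  commands:
    - [[-0.023,0.023,0.005],-0.04]
    - [[-0.047,0.046,0.015],-0.08]
    - [[-0.071,0.07,0.03],-0.12]
    - [[-0.095,0.093,0.04],-0.17]
    - [[-0.118,0.115,0.055],-0.22]
    - [[-0.14,0.138,0.065],-0.26]
    - [[-0.156,0.153,0.075],-0.29]
    - [[-0.163,0.16,0.077],-0.29]

```text
clock: 9.73
eef_pos: [513.8, -418.6, 117.1]
eef_rot: [-3.139, -0.0, 1.046]
wrist_force: [0.0, 0.4, -0.7]
finger_gap: 40.2
```

Run:
```python
from h import *
s=manip.read_state(); p=(s['eef_pos'],s['eef_rot']); print(p)
np.save('w5.npy',np.array(p)); im=snap('wrist','w5'); snap('top','t5')
print(blobs(im,(90,40,120),(108,160,255),200)[0])
```

```text
(array([ 513.77234642, -418.64695854,  117.11646015]), array([-3.13893533e+00, -3.44923334e-04,  1.04607294e+00]))
[(array([324.6, 119.4]), [278, 71, 95, 99, 7061])]
```

View pics/w5.png

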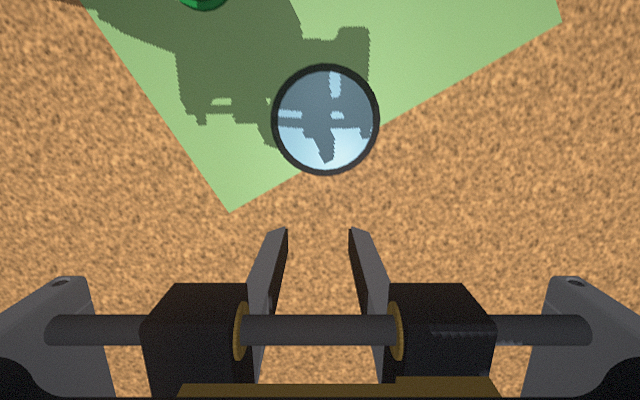

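The rim spans columns 271–380 and rows 63–176 in the wrist view, so its centre is about (325.5,119.5).

Run:
```python
from h import *
np.set_printoptions(precision=1,suppress=True)
p=np.load('w5.npy');w=cam('wrist',p)
L=cast(w,(325.5,119.8),22); print(L, [cast(w,u,22) for u in((271.5,119),(379.5,119),(325.5,63),(325.5,176))])
c=cam('top')
for u in ((459.5,217.3),(504.8,217.3),(482.2,195.5),(482.2,239.8)): print(cast(c,u,22))
print(tri(c,(482.3,217.3),w,(325.5,119.8)))
d=L[:2]-p[0][:2];yaw=p[1][2];print('tool x,y',d@[np.cos(yaw),np.sin(yaw)],d@[np.sin(yaw),-np.cos(yaw)])
```

```text
[ 555.9 -358.1   22. ] [array([ 514. , -333.1,   22. ]), array([ 598.3, -381.9,   22. ]), array([ 579.2, -317.1,   22. ]), array([ 530.2, -403.2,   22. ])]
[ 551.2 -305.5   22. ]
[ 553.3 -406.7   22. ]
[ 601.4 -358.6   22. ]
[ 502.4 -353.8   22. ]
(array([ 554.5, -358.8,   15.4]), np.float64(2.9445823411236893))
tool x,y 73.47316557884966 6.090743684433235
```

Call:
send_rows:
  commands:
    - [[0,0.005,0.015],0]
    - [[0,0.005,0.04],0]
    - [[0,0.005,0.065],0]
    - [[0,0.005,0.085],0]
    - [[0,0.005,0.1],0]
    - [[0,0.005,0.106],0]
    - [[0,0.005,0.11],0]
    - [[0,0.005,0.11],0]

```text
clock: 10.5
eef_pos: [519.9, -418.4, 10.0]
eef_rot: [3.141, 0.0, 1.047]
wrist_force: [0.2, 0.3, -0.6]
finger_gap: 40.2
```

Run:
```python
from h import *
np.set_printoptions(precision=2,suppress=True)
s=manip.read_state(); p=(s['eef_pos'],s['eef_rot']); print(p, s['wrist_force'])
L=np.array([555,-358.3]);d=L-p[0][:2];yaw=p[1][2];print('tool x,y',d@[np.cos(yaw),np.sin(yaw)],d@[np.sin(yaw),-np.cos(yaw)])
```

```text
(array([ 519.9 , -418.41,   10.04]), array([3.14, 0.  , 1.05])) [ 0.17  0.3  -0.6 ]
tool x,y 69.60823544824274 0.3358788187876236
```

Now the lens path round the spool, with two fingers nested behind the rim (gap 40 mm, TCP 54 mm behind the centre).

```bash
cat > path.py <<'E'
from g import *
from h import *
from scipy.interpolate import CubicSpline
np.set_printoptions(precision=1,suppress=True)
JO=np.array([549.7,129.3]); JY=1.603; jx=np.array([np.cos(JY),np.sin(JY)])
pts=np.array([[555,-358.3],[594,-298],[619,-225],[610,-150],[578,-85],JO-130*jx,JO-90*jx,JO-40*jx,JO+20*jx])
u=np.r_[0,np.cumsum(np.linalg.norm(np.diff(pts,axis=0),axis=1))]
cs=CubicSpline(u,pts)
BACK=54
def pose(s,z):
    p=cs(s);t=cs(s,1);t/=np.linalg.norm(t); h=np.arctan2(t[1],t[0]); return (*(p-BACK*t),z,h)
S=np.linspace(0,u[-1],2000); T=np.array([pose(s,7)[:2] for s in S])
def near(p): return S[np.argmin(np.linalg.norm(T-p[:2],axis=1))]
if __name__=='__main__':
    st=manip.read_state(); p=st['eef_pos'];w=st['eef_rot'][2]
    s0=near(p); print('s',s0,'of',u[-1],'lens est',cs(s0),'pose',p,'%.3f'%w)
    step=float(sys.argv[1]) if len(sys.argv)>1 else 6
    for k in range(1,9): 
        r=rows((*p,w),[pose(min(s0+step*k,u[-1]),7)])[0]; print([[round(float(a),4) for a in r[0]],round(float(r[1]),3)])
    if s0==0:
        for s in range(0,560,40): print(s,cs(s),'%.2f'%pose(s,7)[3],'spool d',np.linalg.norm(cs(s)-[523,-194.5]))
E
python3 path.py
```

```text
s 0.0 of 534.7090741884473 lens est [ 555.  -358.3] pose [ 519.9 -418.4   10. ] 1.047
[[0.0216, -0.0042, 0.003], 0.095]
[[0.0275, -0.0034, 0.003], 0.091]
[[0.0333, -0.0026, 0.003], 0.085]
[[0.0392, -0.0017, 0.003], 0.077]
[[0.0452, -0.0008, 0.003], 0.069]
[[0.0512, 0.0001, 0.003], 0.059]
[[0.0572, 0.001, 0.003], 0.047]
[[0.0632, 0.002, 0.003], 0.035]
0 [ 555.  -358.3] 0.95 spool d 166.89649487032375
40 [ 577.5 -325.7] 1.00 spool d 142.04572183851192
80 [ 597.8 -290.6] 1.10 spool d 121.83823522335138
120 [ 613.  -253.3] 1.28 spool d 107.53970091343095
160 [ 619.9 -214. ] 1.53 spool d 98.83270912695824
200 [ 616.7 -173.7] 1.77 spool d 95.97292529438981
240 [ 604.1 -135.7] 2.00 spool d 100.15304899329652
280 [ 585.7 -100.2] 2.06 spool d 113.27394868691124
320 [568.8 -63.7] 1.93 spool d 138.60556609247047
360 [557.5 -25.1] 1.77 spool d 172.8768694142977
400 [553.   14.6] 1.60 spool d 211.2648650776825
440 [552.3  54.6] 1.60 spool d 250.85384610333278
480 [550.8  94.6] 1.61 spool d 290.4357180017194
520 [549.3 134.6] 1.60 spool d 330.1257211977954
```

Call:
send_rows:
  commands:
    - [[0.004,-0.001,0.002],0.02]
    - [[0.01,-0.002,0.003],0.05]
    - [[0.014,-0.003,0.003],0.07]
    - [[0.018,-0.0035,0.003],0.085]
    - [[0.023,-0.0035,0.003],0.09]
    - [[0.028,-0.0033,0.003],0.09]
    - [[0.0335,-0.0026,0.003],0.085]
    - [[0.039,-0.0017,0.003],0.077]

```text
clock: 11.17
eef_pos: [537.9, -384.4, 7.1]
eef_rot: [3.141, 0.0, 0.971]
wrist_force: [-1.3, -2.4, 3.2]
finger_gap: 40.1
```

```bash
cat > look.py <<'E'
from path import *
# lens centre from the wrist picture: rim/glass fit
def lens(tag):
    s=manip.read_state(); p=(s['eef_pos'],s['eef_rot']); im=snap('wrist',tag)
    print('force',s['wrist_force'],'clock %.2f'%s['clock'])
    return p,im
if __name__=='__main__': lens(sys.argv[1])
E
python3 look.py w6; python3 path.py
```

```text
force [-1.3 -2.4  3.2] clock 11.17
s 24.34143359237054 of 534.7090741884473 lens est [ 568.8 -338.8] pose [ 538.5 -383.4    6.8] 0.972
[[0.0059, 0.0002, -0.0002], -0.007]
[[0.012, 0.0006, -0.0002], -0.017]
[[0.018, 0.0011, -0.0002], -0.028]
[[0.0241, 0.0016, -0.0002], -0.041]
[[0.0302, 0.0021, -0.0002], -0.055]
[[0.0364, 0.0025, -0.0002], -0.07]
[[0.0425, 0.0029, -0.0002], -0.087]
[[0.0487, 0.0033, -0.0002], -0.106]
```

View pics/w6.png

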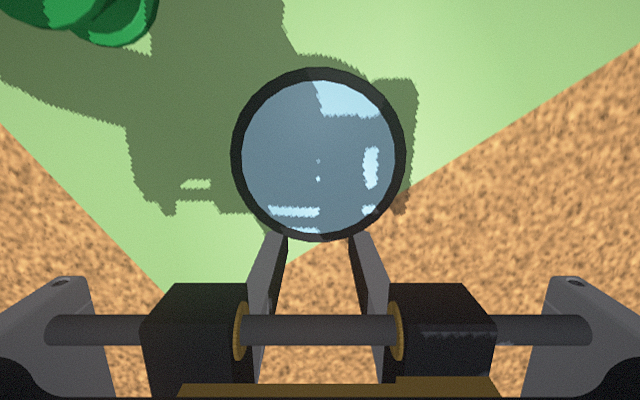

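The lens nests centrally in the fingers (rim 231–405 × 67–242). Check the offset.

```bash
cat > off.py <<'E'
from path import *
s=manip.read_state();p=s['eef_pos'];y=s['eef_rot'][2]
K,R,e=w=cam('wrist',(p,s['eef_rot']))
L=cast(w,(float(sys.argv[1]),float(sys.argv[2])),22); d=L[:2]-p[:2]
print('lens',L,'tool x %.1f y %.1f'%(d@[np.cos(y),np.sin(y)],d@[np.sin(y),-np.cos(y)]))
dj=L[:2]-JO; print('in jig',dj@jx,dj@[-jx[1],jx[0]])
E
python3 off.py 318 154; python3 path.py 7
```

```text
lens [ 571.2 -334.7   22. ] tool x 58.7 y -0.5
in jig -464.42365615148054 -6.554879332076222
s 24.34143359237054 of 534.7090741884473 lens est [ 568.8 -338.8] pose [ 538.5 -383.4    6.8] 0.972
[[0.0069, 0.0003, -0.0002], -0.009]
[[0.014, 0.0008, -0.0002], -0.021]
[[0.0211, 0.0014, -0.0002], -0.035]
[[0.0282, 0.0019, -0.0002], -0.05]
[[0.0353, 0.0024, -0.0002], -0.068]
[[0.0425, 0.0029, -0.0002], -0.087]
[[0.0497, 0.0034, -0.0002], -0.109]
[[0.0569, 0.0038, -0.0002], -0.132]
```

```bash
sed -i 's/^BACK=54/BACK=57/' path.py; python3 path.py 7
```

```text
s 27.28380468595379 of 534.7090741884473 lens est [ 570.4 -336.3] pose [ 538.5 -383.4    6.8] 0.972
[[0.0069, 0.0005, -0.0002], -0.013]
[[0.014, 0.0011, -0.0002], -0.026]
[[0.0211, 0.0017, -0.0002], -0.041]
[[0.0282, 0.0023, -0.0002], -0.057]
[[0.0353, 0.0029, -0.0002], -0.076]
[[0.0425, 0.0034, -0.0002], -0.096]
[[0.0497, 0.0039, -0.0002], -0.118]
[[0.057, 0.0044, -0.0002], -0.143]
```

Call:
send_rows:
  commands:
    - [[0.007,0.0005,0],-0.013]
    - [[0.014,0.001,0],-0.026]
    - [[0.021,0.0015,0],-0.041]
    - [[0.028,0.002,0],-0.057]
    - [[0.035,0.003,0],-0.076]
    - [[0.0425,0.0035,0],-0.096]
    - [[0.05,0.004,0],-0.118]
    - [[0.057,0.0045,0],-0.143]

```text
clock: 11.88
eef_pos: [573.9, -339.3, 6.4]
eef_rot: [-3.142, -0.0, 1.115]
wrist_force: [-1.7, -2.8, 2.5]
finger_gap: 40.1
```

```bash
python3 look.py w7; python3 path.py 7
```

```text
force [-1.7 -2.8  2.5] clock 11.88
s 83.9913203077401 of 534.7090741884473 lens est [ 599.6 -287. ] pose [ 574.6 -338.2    6.4] 1.118
[[0.0071, 0.0016, -0.0006], -0.026]
[[0.0142, 0.0029, -0.0006], -0.055]
[[0.0214, 0.0042, -0.0006], -0.086]
[[0.0286, 0.0054, -0.0006], -0.12]
[[0.0358, 0.0064, -0.0006], -0.155]
[[0.0431, 0.0074, -0.0006], -0.194]
[[0.0505, 0.0081, -0.0006], -0.234]
[[0.0578, 0.0087, -0.0006], -0.277]
```

View pics/w7.png

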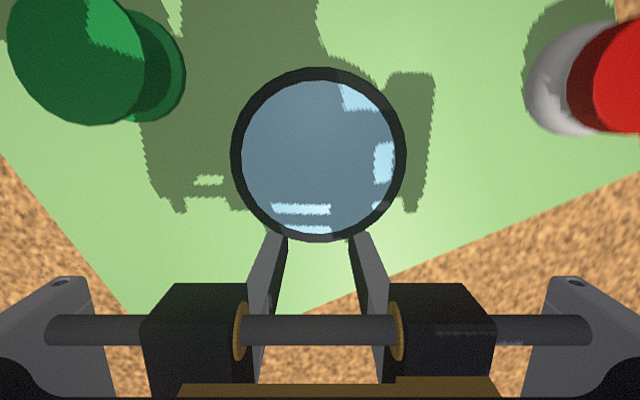

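The lens is still nested at (318,154), with the spool to the left and the jar to the right, both clear.

Call:
send_rows:
  commands:
    - [[0.007,0.0015,0],-0.026]
    - [[0.014,0.003,0],-0.055]
    - [[0.0215,0.004,0],-0.086]
    - [[0.0285,0.0055,0],-0.12]
    - [[0.036,0.0065,0],-0.155]
    - [[0.043,0.0075,0],-0.194]
    - [[0.0505,0.008,0],-0.234]
    - [[0.058,0.0085,0],-0.277]

```text
clock: 12.6
eef_pos: [607.0, -290.9, 6.3]
eef_rot: [-3.141, -0.0, 1.394]
wrist_force: [-0.1, -2.2, 0.6]
finger_gap: 39.8
```

```bash
python3 look.py w8; python3 path.py 7
```

```text
force [-0.1 -2.2  0.6] clock 12.60
s 140.16385936705672 of 534.7090741884473 lens est [ 617.7 -233.7] pose [ 607.6 -289.7    6.3] 1.398
[[0.0069, 0.0026, -0.0007], -0.043]
[[0.0141, 0.0048, -0.0007], -0.09]
[[0.0214, 0.0066, -0.0007], -0.135]
[[0.0288, 0.008, -0.0007], -0.18]
[[0.0362, 0.009, -0.0007], -0.223]
[[0.0437, 0.0096, -0.0007], -0.266]
[[0.0512, 0.01, -0.0007], -0.309]
[[0.0586, 0.0099, -0.0007], -0.351]
```

View pics/w8.png

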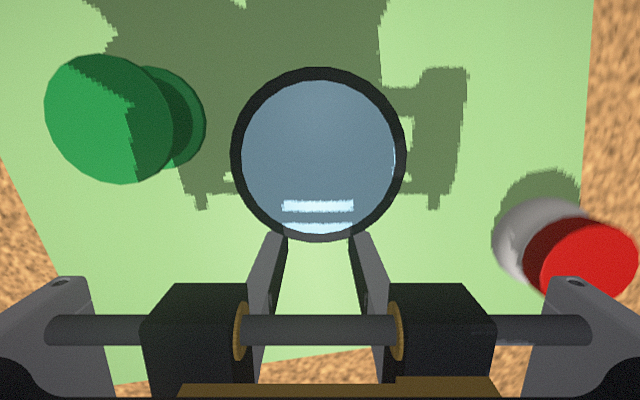

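Call:
send_rows:
  commands:
    - [[0.007,0.0025,0],-0.043]
    - [[0.014,0.005,0],-0.09]
    - [[0.0215,0.0065,0],-0.135]
    - [[0.029,0.008,0],-0.18]
    - [[0.036,0.009,0],-0.223]
    - [[0.0435,0.0095,0],-0.266]
    - [[0.051,0.01,0],-0.309]
    - [[0.0585,0.01,0],-0.35]

```text
clock: 13.32
eef_pos: [627.2, -235.4, 6.3]
eef_rot: [3.142, -0.0, 1.742]
wrist_force: [0.8, -0.7, 0.8]
finger_gap: 40.0
```

```bash
python3 look.py w9; python3 path.py 7
```

```text
force [ 0.8 -0.7  0.8] clock 13.32
s 195.80142186390367 of 534.7090741884473 lens est [ 617.5 -177.9] pose [ 627.4 -234.     6.3] 1.746
[[0.0071, 0.0023, -0.0007], -0.043]
[[0.0143, 0.0042, -0.0007], -0.085]
[[0.0216, 0.0059, -0.0007], -0.127]
[[0.0289, 0.0073, -0.0007], -0.17]
[[0.0362, 0.0082, -0.0007], -0.211]
[[0.0435, 0.0085, -0.0007], -0.245]
[[0.0506, 0.0083, -0.0007], -0.273]
[[0.0577, 0.0075, -0.0007], -0.294]
```

View pics/w9.png

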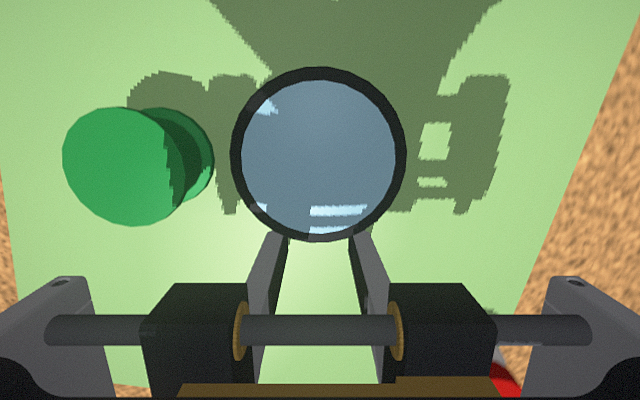

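Clear of the spool: its foot edge is at column 214 and the rim at 231, about 10 mm apart.

Call:
send_rows:
  commands:
    - [[0.007,0.002,0],-0.043]
    - [[0.0145,0.004,0],-0.085]
    - [[0.0215,0.006,0],-0.127]
    - [[0.029,0.0075,0],-0.17]
    - [[0.036,0.008,0],-0.211]
    - [[0.0435,0.0085,0],-0.245]
    - [[0.0505,0.0085,0],-0.273]
    - [[0.0575,0.0075,0],-0.294]

```text
clock: 14.03
eef_pos: [624.6, -177.5, 6.4]
eef_rot: [3.142, -0.0, 2.035]
wrist_force: [1.3, -1.8, -0.9]
finger_gap: 39.7
```

```bash
python3 look.py w10; python3 path.py 6
```

```text
force [ 1.3 -1.8 -0.9] clock 14.03
s 251.70647264198547 of 534.7090741884473 lens est [ 599.  -125.2] pose [ 624.3 -176.3    6.3] 2.037
[[0.006, 0.0012, -0.0007], -0.016]
[[0.012, 0.0015, -0.0007], -0.024]
[[0.0181, 0.0016, -0.0007], -0.027]
[[0.0241, 0.0013, -0.0007], -0.025]
[[0.0301, 0.0008, -0.0007], -0.019]
[[0.0361, 0.0001, -0.0007], -0.008]
[[0.0421, -0.0008, -0.0007], 0.008]
[[0.0482, -0.0019, -0.0007], 0.029]
```

View pics/w10.png

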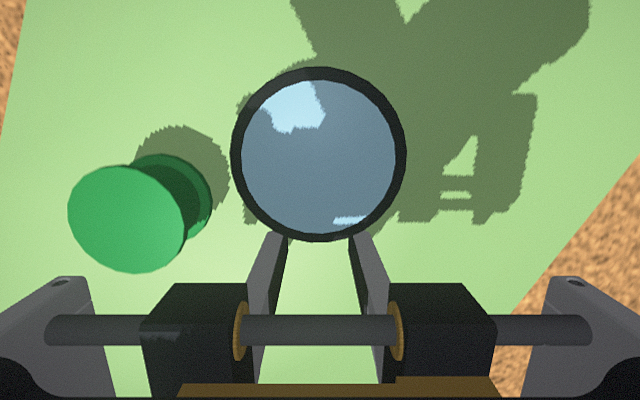

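Past the spool, lens still nested at (318,154).

Call:
send_rows:
  commands:
    - [[0.006,0.001,0],-0.016]
    - [[0.012,0.0015,0],-0.024]
    - [[0.018,0.0015,0],-0.027]
    - [[0.024,0.0015,0],-0.025]
    - [[0.03,0.001,0],-0.019]
    - [[0.036,0,0],-0.008]
    - [[0.042,-0.001,0],0.008]
    - [[0.048,-0.002,0],0.029]

```text
clock: 14.75
eef_pos: [601.1, -135.5, 6.5]
eef_rot: [-3.142, -0.0, 2.003]
wrist_force: [1.0, -1.4, -1.2]
finger_gap: 39.9
```

```bash
python3 look.py w11; python3 path.py 6
```

```text
force [ 1.  -1.4 -1.2] clock 14.75
s 299.586874983022 of 534.7090741884473 lens est [576.9 -82.6] pose [ 600.6 -134.7    6.4] 2.002
[[0.0063, -0.0006, -0.0006], 0.014]
[[0.0123, -0.0017, -0.0006], 0.036]
[[0.0184, -0.0026, -0.0006], 0.058]
[[0.0246, -0.0035, -0.0006], 0.08]
[[0.0307, -0.0043, -0.0006], 0.103]
[[0.0369, -0.0049, -0.0006], 0.127]
[[0.043, -0.0054, -0.0006], 0.151]
[[0.0492, -0.0058, -0.0006], 0.176]
```

View pics/w11.png

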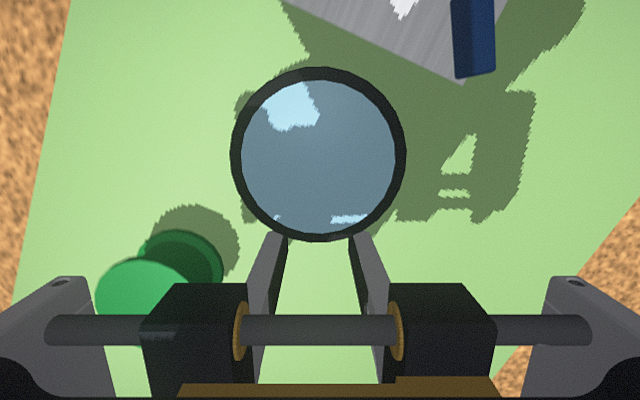

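The fence end appears at (475,75), ahead on the right, and the lens is nested.

Call:
send_rows:
  commands:
    - [[0.006,-0.0005,0],0.014]
    - [[0.0125,-0.0015,0],0.036]
    - [[0.0185,-0.0025,0],0.058]
    - [[0.0245,-0.0035,0],0.08]
    - [[0.0305,-0.0045,0],0.103]
    - [[0.037,-0.005,0],0.127]
    - [[0.043,-0.0055,0],0.15]
    - [[0.049,-0.006,0],0.175]

```text
clock: 15.47
eef_pos: [575.2, -93.7, 6.5]
eef_rot: [3.141, 0.0, 1.828]
wrist_force: [-0.7, -1.7, -0.5]
finger_gap: 39.8
```

```bash
python3 look.py w12; python3 path.py 5; python3 off.py 318 154
```

```text
force [-0.7 -1.7 -0.5] clock 15.47
s 347.19978904282374 of 534.7090741884473 lens est [560.4 -37.6] pose [574.8 -92.9   6.5] 1.827
[[0.0051, -0.001, -0.0005], 0.02]
[[0.0102, -0.002, -0.0005], 0.041]
[[0.0153, -0.003, -0.0005], 0.063]
[[0.0204, -0.0039, -0.0005], 0.085]
[[0.0255, -0.0047, -0.0005], 0.108]
[[0.0306, -0.0054, -0.0005], 0.131]
[[0.0358, -0.006, -0.0005], 0.154]
[[0.0409, -0.0065, -0.0005], 0.178]
lens [559.5 -35.7  22. ] tool x 59.2 y -0.3
in jig -165.21319632826425 -4.478232085979094
```

View pics/w12.png

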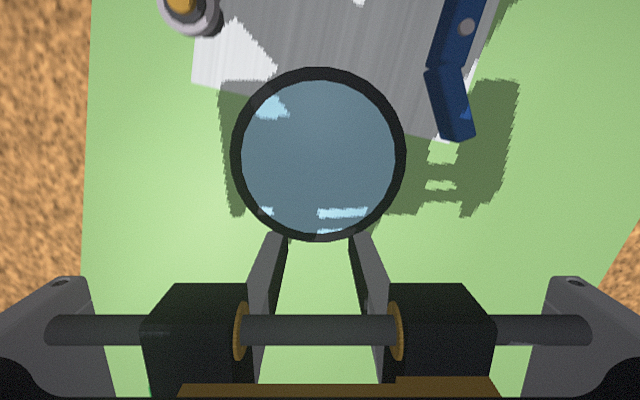

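Lens at the mouth, jig (-165,-4.5), with the pivot upper left and the fence upper right.

Call:
send_rows:
  commands:
    - [[0.005,-0.001,0],0.02]
    - [[0.01,-0.002,0],0.041]
    - [[0.0155,-0.003,0],0.063]
    - [[0.0205,-0.004,0],0.085]
    - [[0.0255,-0.0047,0],0.108]
    - [[0.0305,-0.0055,0],0.131]
    - [[0.036,-0.006,0],0.154]
    - [[0.041,-0.0065,0],0.178]

```text
clock: 16.18
eef_pos: [558.5, -56.0, 6.5]
eef_rot: [3.142, 0.0, 1.651]
wrist_force: [0.2, -1.0, -0.7]
finger_gap: 39.8
```

```bash
python3 look.py w13; python3 path.py 4; python3 off.py 318 154
```

```text
force [ 0.2 -1.  -0.7] clock 16.18
s 386.7880546655802 of 534.7090741884473 lens est [553.7   1.4] pose [558.3 -55.2   6.4] 1.649
[[0.0039, -0.001, -0.0006], 0.016]
[[0.0079, -0.0017, -0.0006], 0.03]
[[0.0119, -0.0023, -0.0006], 0.042]
[[0.0159, -0.0026, -0.0006], 0.052]
[[0.0199, -0.0028, -0.0006], 0.06]
[[0.024, -0.0029, -0.0006], 0.065]
[[0.028, -0.0028, -0.0006], 0.068]
[[0.032, -0.0025, -0.0006], 0.068]
lens [553.3   3.7  22. ] tool x 59.1 y -0.4
in jig -125.66127140933794 0.4713251588819203
```

View pics/w13.png

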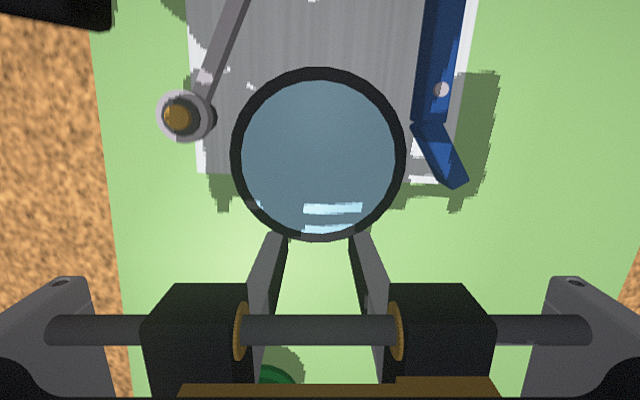

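```bash
cat > jm.py <<'E'
from path import *
st=manip.read_state(); p=st['eef_pos'];w=st['eef_rot'][2]
jy=np.array([-jx[1],jx[0]]); d=p[:2]-JO; X,Y=d@jx,d@jy
fw=st['wrist_force'][:2]
print('tcp in jig %.1f %.1f z %.1f yaw-JY %.3f force jig %.1f %.1f  lens x est %.1f clock %.1f'%(X,Y,p[2],w-JY,fw@jx,fw@jy,X+58.5,st['clock']))
adv=float(sys.argv[1]); y=float(sys.argv[2])
for k in range(1,9):
    f=k/8; q=JO+jx*(X+adv*f)+jy*(Y+(y-Y)*min(1,2*f)); r=rows((*p,w),[(*q,p[2],w+(JY-w)*min(1,2*f))])[0]
    print([[round(float(a),4) for a in r[0]],round(float(r[1]),3)])
E
python3 jm.py 40 0.5
```

```text
tcp in jig -184.7 -2.6 z 6.4 yaw-JY 0.046 force jig 0.5 0.5  lens x est -126.2 clock 16.2
[[0.005, -0.0006, -0.0], 0.012]
[[0.0101, -0.0011, -0.0], 0.023]
[[0.0151, -0.0017, -0.0], 0.035]
[[0.0201, -0.0022, -0.0], 0.046]
[[0.0251, -0.002, -0.0], 0.046]
[[0.0301, -0.0018, -0.0], 0.046]
[[0.0351, -0.0015, -0.0], 0.046]
[[0.0401, -0.0013, -0.0], 0.046]
```

Call:
send_rows:
  commands:
    - [[0.005,-0.0006,0],0.012]
    - [[0.01,-0.0011,0],0.023]
    - [[0.015,-0.0017,0],0.035]
    - [[0.02,-0.0022,0],0.046]
    - [[0.025,-0.002,0],0.046]
    - [[0.03,-0.0018,0],0.046]
    - [[0.035,-0.0015,0],0.046]
    - [[0.04,-0.0013,0],0.046]

```text
clock: 16.9
eef_pos: [554.2, -15.8, 6.5]
eef_rot: [3.142, 0.0, 1.606]
wrist_force: [-0.6, -2.0, 0.8]
finger_gap: 40.0
```

```bash
python3 look.py w14; python3 jm.py 16 0.3
```

```text
force [-0.6 -2.   0.8] clock 16.90
tcp in jig -144.4 0.2 z 6.5 yaw-JY 0.003 force jig 0.1 -0.2  lens x est -85.9 clock 16.9
[[0.002, -0.0, -0.0], 0.001]
[[0.004, -0.0, -0.0], 0.002]
[[0.006, -0.0, -0.0], 0.003]
[[0.008, -0.0, -0.0], 0.003]
[[0.01, -0.0, -0.0], 0.003]
[[0.012, -0.0, -0.0], 0.003]
[[0.014, -0.0, -0.0], 0.003]
[[0.016, -0.0, -0.0], 0.003]
```

View pics/w14.png

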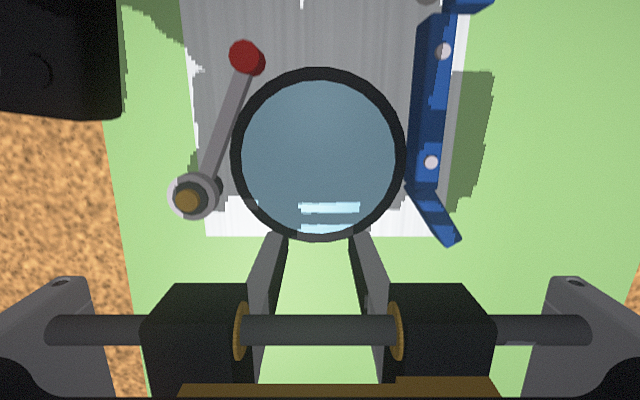

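The roller at (247,57) is just ahead of the rim and the fence is close on the right. Push gently.

Call:
send_rows:
  commands:
    - [[0.003,0,0],0.001]
    - [[0.006,0,0],0.002]
    - [[0.009,0,0],0.003]
    - [[0.012,0,0],0.003]
    - [[0.015,0,0],0.003]
    - [[0.018,0,0],0.003]
    - [[0.021,0,0],0.003]
    - [[0.024,0,0],0.003]

```text
clock: 17.62
eef_pos: [553.7, 7.2, 6.5]
eef_rot: [3.141, 0.001, 1.603]
wrist_force: [2.9, -6.3, -0.9]
finger_gap: 39.9
```

```bash
python3 look.py w15; python3 jm.py 24 0.5; python3 off.py 318 154
```

```text
force [ 2.9 -6.3 -0.9] clock 17.62
tcp in jig -121.7 -0.1 z 6.5 yaw-JY -0.000 force jig -4.3 -2.7  lens x est -63.2 clock 17.7
[[0.003, -0.0001, -0.0], -0.0]
[[0.006, -0.0003, -0.0], -0.0]
[[0.009, -0.0004, -0.0], -0.0]
[[0.012, -0.0006, -0.0], -0.0]
[[0.015, -0.0006, -0.0], -0.0]
[[0.018, -0.0006, -0.0], -0.0]
[[0.021, -0.0006, -0.0], -0.0]
[[0.024, -0.0006, -0.0], -0.0]
lens [551.4  66.8  22. ] tool x 59.1 y -0.4
in jig -62.55272605929506 0.3137138875283987
```

View pics/w15.png

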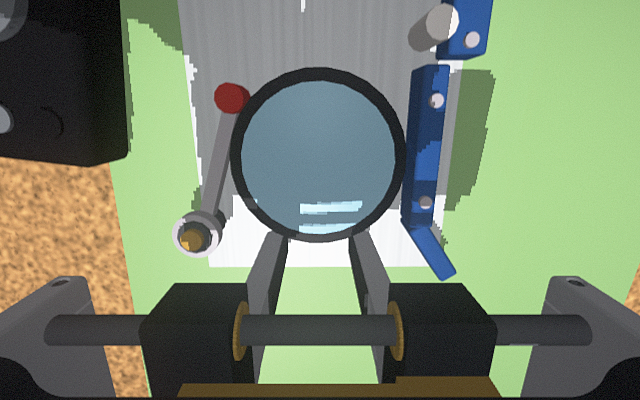

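The roller (232,98) is being pushed aside at about 7 N, and the lens is centred at jig y≈0.

Call:
send_rows:
  commands:
    - [[0.003,0,0],0]
    - [[0.006,0,0],0]
    - [[0.009,0,0],0]
    - [[0.012,-0.0003,0],0]
    - [[0.015,-0.0003,0],0]
    - [[0.018,-0.0003,0],0]
    - [[0.021,-0.0003,0],0]
    - [[0.024,-0.0003,0],0]

```text
clock: 18.33
eef_pos: [553.0, 31.4, 6.7]
eef_rot: [3.14, 0.001, 1.602]
wrist_force: [4.6, -5.4, -1.0]
finger_gap: 39.7
```

```bash
python3 look.py w16; python3 jm.py 24 0.5; python3 off.py 318 154
```

```text
force [ 4.6 -5.4 -1. ] clock 18.33
tcp in jig -97.5 -0.2 z 6.7 yaw-JY -0.000 force jig -2.5 -4.0  lens x est -39.0 clock 18.4
[[0.003, -0.0002, -0.0], -0.0]
[[0.006, -0.0003, -0.0], -0.0]
[[0.009, -0.0005, -0.0], -0.0]
[[0.012, -0.0007, -0.0], -0.0]
[[0.015, -0.0007, -0.0], -0.0]
[[0.018, -0.0007, -0.0], -0.0]
[[0.021, -0.0007, -0.0], -0.0]
[[0.024, -0.0007, -0.0], -0.0]
lens [550.7  90.9  22. ] tool x 59.1 y -0.4
in jig -38.409015184122694 0.2169233884259094
```

View pics/w16.png

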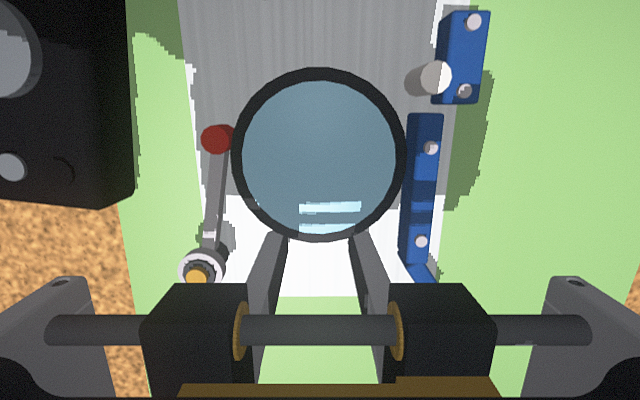

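Call:
send_rows:
  commands:
    - [[0.003,-0.0002,0],0]
    - [[0.006,-0.0003,0],0]
    - [[0.009,-0.0005,0],0]
    - [[0.012,-0.0006,0],0]
    - [[0.015,-0.0006,0],0]
    - [[0.018,-0.0006,0],0]
    - [[0.021,-0.0006,0],0]
    - [[0.024,-0.0006,0],0]

```text
clock: 19.05
eef_pos: [551.7, 55.6, 6.8]
eef_rot: [3.14, 0.0, 1.602]
wrist_force: [1.1, -8.5, 1.0]
finger_gap: 40.0
```

```bash
python3 look.py w17; python3 jm.py 10 0.5; python3 off.py 318 154
```

```text
force [ 1.1 -8.5  1. ] clock 19.05
tcp in jig -73.4 0.6 z 6.8 yaw-JY -0.000 force jig -2.6 -2.9  lens x est -14.9 clock 19.1
[[0.0013, 0.0, -0.0], -0.0]
[[0.0025, 0.0, -0.0], -0.0]
[[0.0038, 0.0, -0.0], -0.0]
[[0.005, 0.0001, -0.0], -0.0]
[[0.0063, 0.0001, -0.0], -0.0]
[[0.0075, 0.0001, -0.0], -0.0]
[[0.0088, 0.0001, -0.0], -0.0]
[[0.01, 0.0001, -0.0], -0.0]
lens [549.2 115.   22. ] tool x 59.1 y -0.4
in jig -14.315890888599421 0.9652504792414609
```

View pics/w17.png

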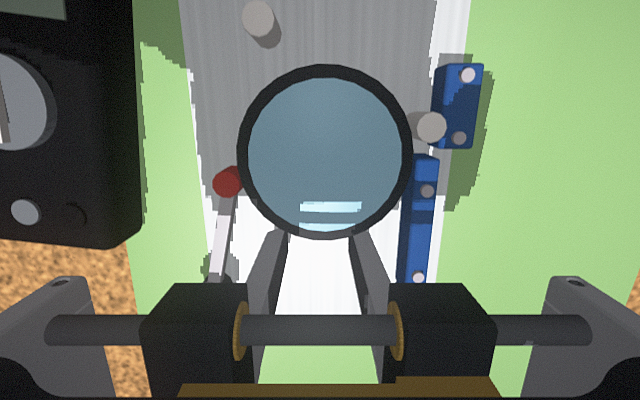

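The lens has slid 3.5 mm toward the fence (rim 237–413), as the jaw presses it over. I'll shift the tool slightly to -y and continue.

Call:
send_rows:
  commands:
    - [[0.001,0.0004,0],0]
    - [[0.002,0.0008,0],0]
    - [[0.003,0.001,0],0]
    - [[0.004,0.001,0],0]
    - [[0.0055,0.001,0],0]
    - [[0.007,0.001,0],0]
    - [[0.0085,0.001,0],0]
    - [[0.01,0.001,0],0]

```text
clock: 19.77
eef_pos: [552.1, 65.3, 6.8]
eef_rot: [3.14, 0.0, 1.602]
wrist_force: [3.0, -4.4, 1.8]
finger_gap: 39.8
```

```bash
python3 look.py w18; python3 jm.py 5 0
```

```text
force [ 3.  -4.4  1.8] clock 19.77
tcp in jig -63.8 -0.3 z 6.8 yaw-JY -0.001 force jig -4.1 -4.1  lens x est -5.3 clock 19.8
[[0.0006, -0.0001, -0.0], -0.0]
[[0.0012, -0.0002, -0.0], -0.0]
[[0.0019, -0.0002, -0.0], -0.0]
[[0.0025, -0.0003, -0.0], -0.001]
[[0.0031, -0.0003, -0.0], -0.001]
[[0.0037, -0.0003, -0.0], -0.001]
[[0.0044, -0.0003, -0.0], -0.001]
[[0.005, -0.0003, -0.0], -0.001]
```

View pics/w18.png

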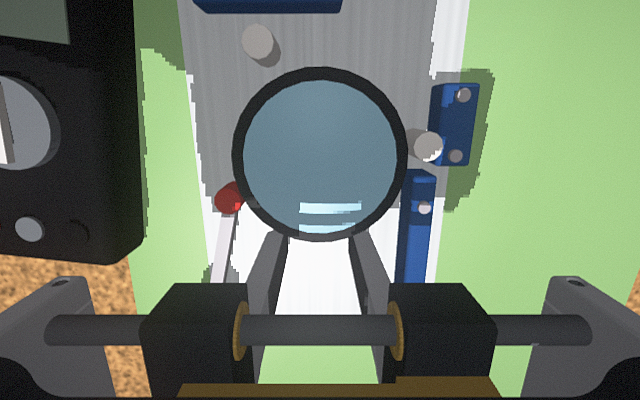

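Call:
send_rows:
  commands:
    - [[0.0005,0,0],0]
    - [[0.001,0,0],0]
    - [[0.0015,0,0],0]
    - [[0.002,0,0],0]
    - [[0.0025,0,0],0]
    - [[0.003,0,0],0]
    - [[0.0035,0,0],0]
    - [[0.004,0,0],0]

```text
clock: 20.48
eef_pos: [551.9, 69.3, 6.8]
eef_rot: [3.14, 0.0, 1.602]
wrist_force: [3.2, -4.4, 2.1]
finger_gap: 39.8
```

```bash
python3 look.py w19; python3 jm.py 5 0|head -1
```

```text
force [ 3.2 -4.4  2.1] clock 20.48
tcp in jig -59.9 -0.3 z 6.8 yaw-JY -0.001 force jig -4.4 -2.0  lens x est -1.4 clock 20.5
```

View pics/w19.png

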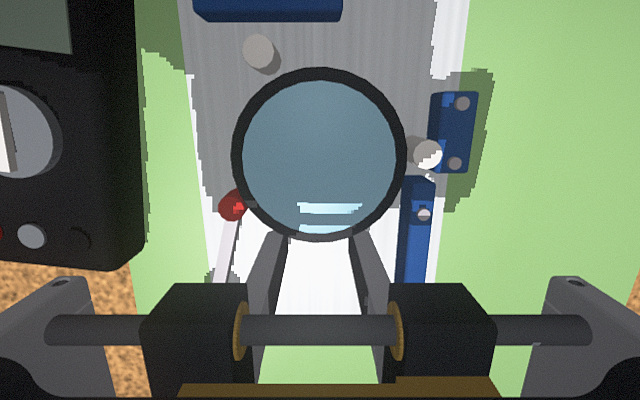

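Call:
send_rows:
  commands:
    - [[0.0004,0,0],0]
    - [[0.0008,0,0],0]
    - [[0.0012,0,0],0]
    - [[0.0016,0,0],0]
    - [[0.0018,0,0],0]
    - [[0.002,0,0],0]
    - [[0.002,0,0],0]
    - [[0.002,0,0],0]

```text
clock: 21.2
eef_pos: [551.7, 71.5, 6.7]
eef_rot: [3.141, 0.0, 1.603]
wrist_force: [2.8, -4.8, 2.9]
finger_gap: 39.9
```

Call:
send_rows:
  commands:
    - [[0.0003,0,0],0]
    - [[0.0006,0,0],0]
    - [[0.0008,0,0],0]
    - [[0.001,0,0],0]
    - [[0.0012,0,0],0]
    - [[0.0014,0,0],0]
    - [[0.0015,0,0],0]
    - [[0.0015,0,0],0]

```text
clock: 21.87
eef_pos: [551.6, 73.1, 6.7]
eef_rot: [3.141, 0.0, 1.603]
wrist_force: [3.1, -4.0, 3.0]
finger_gap: 40.0
```

```bash
python3 look.py w20; python3 jm.py 5 0|head -1
```

```text
force [ 3.1 -4.   3. ] clock 21.87
tcp in jig -56.2 -0.1 z 6.7 yaw-JY -0.000 force jig -3.8 -2.6  lens x est 2.3 clock 21.9
```

View pics/w20.png

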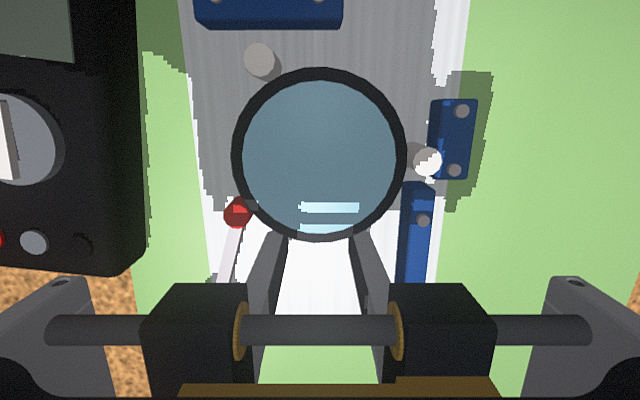

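The roller (237,213) is moving in behind the lens, but post a (259,60) does not touch yet. Continue.

Call:
send_rows:
  commands:
    - [[0.0003,0,0],0]
    - [[0.0006,0,0],0]
    - [[0.0008,0,0],0]
    - [[0.001,0,0],0]
    - [[0.0012,0,0],0]
    - [[0.0014,0,0],0]
    - [[0.0015,0,0],0]
    - [[0.0015,0,0],0]

```text
clock: 22.58
eef_pos: [551.5, 74.6, 6.6]
eef_rot: [3.141, 0.0, 1.603]
wrist_force: [3.2, -4.4, 4.1]
finger_gap: 40.3
```

Call:
send_rows:
  commands:
    - [[0.0002,0,0],0]
    - [[0.0004,0,0],0]
    - [[0.0006,0,0],0]
    - [[0.0008,0,0],0]
    - [[0.001,0,0],0]
    - [[0.001,0,0],0]
    - [[0.001,0,0],0]
    - [[0.001,0,0],0]

```text
clock: 23.25
eef_pos: [551.5, 74.9, 6.7]
eef_rot: [3.141, 0.001, 1.603]
wrist_force: [4.3, -10.2, 3.0]
finger_gap: 39.3
```

```bash
python3 look.py w21; python3 jm.py 5 0|head -1
```

```text
force [  4.3 -10.2   3. ] clock 23.25
tcp in jig -54.4 -0.1 z 6.7 yaw-JY -0.000 force jig -9.4 -2.9  lens x est 4.1 clock 23.3
```

View pics/w21.png

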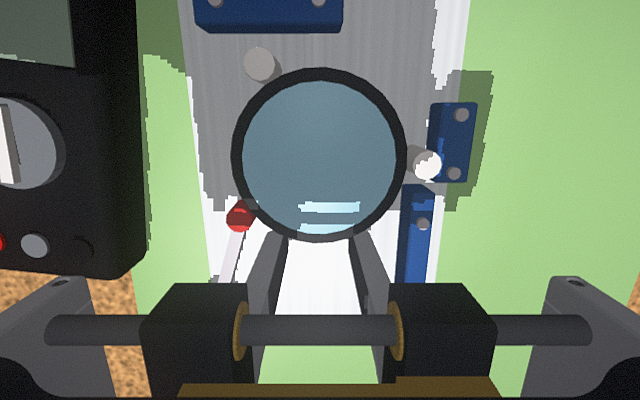

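Resistance has appeared (10 N, TCP stalled), so the lens has met post a. One small extra push, then ease back.

Call:
send_rows:
  commands:
    - [[0.0003,0.0002,0],0]
    - [[0.0005,0.0004,0],0]
    - [[0.0007,0.0006,0],0]
    - [[0.0008,0.0008,0],0]
    - [[0.0008,0.0008,0],0]
    - [[0.0008,0.0008,0],0]
    - [[0.0008,0.0008,0],0]
    - [[0.0008,0.0008,0],0]

```text
clock: 23.97
eef_pos: [551.8, 75.2, 6.5]
eef_rot: [-3.141, 0.002, 1.603]
wrist_force: [0.4, -13.6, 7.1]
finger_gap: 39.7
```

```bash
python3 jm.py 5 0|head -1
```

```text
tcp in jig -54.2 -0.4 z 6.5 yaw-JY -0.000 force jig -13.6 0.0  lens x est 4.3 clock 24.0
```

Call:
send_rows:
  commands:
    - [[-0.0005,0.0008,0],0]
    - [[-0.001,0.0005,0],0]
    - [[-0.002,0,0],0]
    - [[-0.004,0,0],0]
    - [[-0.008,0,0],0]
    - [[-0.013,0,0],0]
    - [[-0.019,0,0],0]
    - [[-0.025,0,0],0]

```text
clock: 24.63
eef_pos: [552.7, 50.9, 6.3]
eef_rot: [-3.141, -0.0, 1.603]
wrist_force: [0.2, 0.0, 0.2]
finger_gap: 39.9
```

```bash
python3 look.py w22; python3 jm.py 5 0|head -1
```

```text
force [0.2 0.  0.2] clock 24.63
tcp in jig -79.4 -0.5 z 6.4 yaw-JY -0.001 force jig -0.8 -0.3  lens x est -20.9 clock 24.7
```

View pics/w22.png

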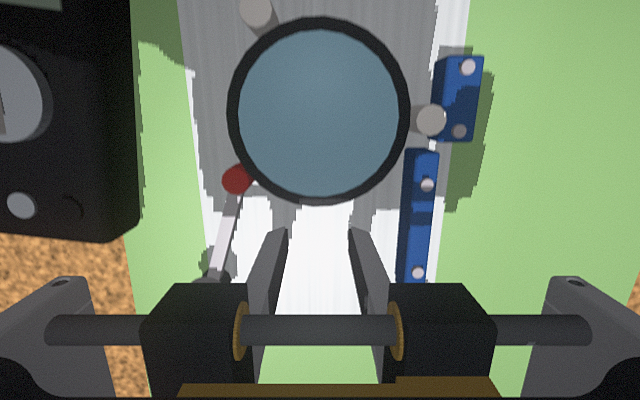

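Released: the lens touches post a, post b and the roller in the wrist view. I'll lift away and check from above.

```bash
python3 off.py 318.8 110.5
```

```text
lens [550.2 132.3  22. ] tool x 82.4 y 0.0
in jig 2.9892394309479395 -0.6077918941961712
```

Call:
send_rows:
  commands:
    - [[-0.01,0,-0.005],0]
    - [[-0.015,0,-0.02],0]
    - [[-0.02,0,-0.05],0]
    - [[-0.025,0,-0.08],0]
    - [[-0.025,0,-0.11],0]
    - [[-0.025,0,-0.13],0]
    - [[-0.025,0,-0.135],0]
    - [[-0.025,0,-0.135],0]

```text
clock: 25.35
eef_pos: [554.1, 26.0, 142.8]
eef_rot: [3.139, 0.0, 1.603]
wrist_force: [-0.5, 0.5, 0.1]
finger_gap: 40.3
```

Run:
```python
from h import *
s=manip.read_state(); p=(s['eef_pos'],s['eef_rot']); print(p)
np.save('w23.npy',np.array(p)); im=snap('wrist','w23')
cv2.imwrite('pics/w23z.png',cv2.resize(im[:240,200:460,::-1],None,fx=2.5,fy=2.5,interpolation=cv2.INTER_CUBIC))
```

```text
(array([554.10455091,  26.04618455, 142.80449129]), array([3.13893792e+00, 1.09894950e-04, 1.60255248e+00]))
```

View pics/w23.png

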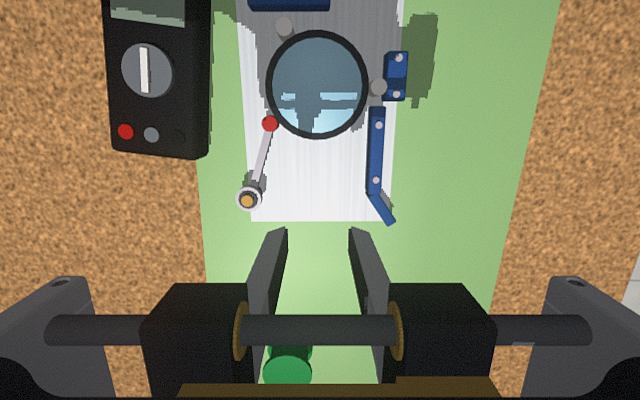

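View pics/w23z.png

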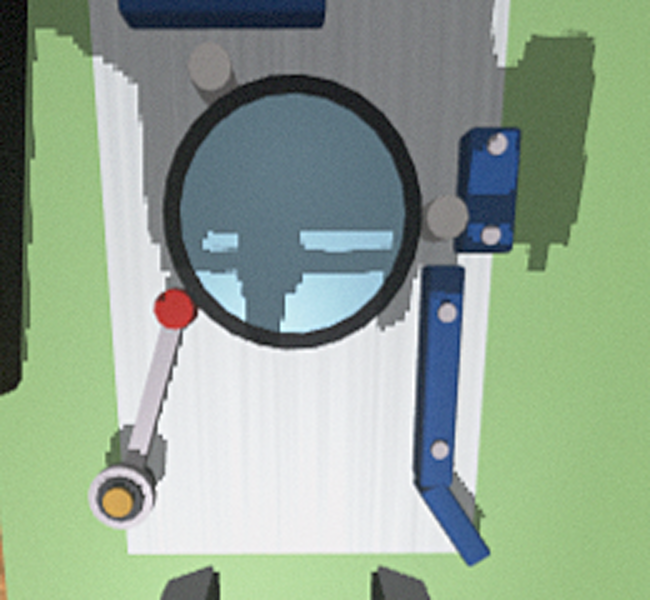

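Run:
```python
from path import *
p=np.load('w23.npy'); w=cam('wrist',p); im=cv2.imread('pics/w23.png')
g=cv2.cvtColor(im,cv2.COLOR_BGR2GRAY)
# rim outer edge: radial scan
zc=lambda u,v:(200+(u+.5)/2.5-.5,(v+.5)/2.5-.5)
L0=cast(w,zc(292,211),22)
pts=[]
g=cv2.GaussianBlur(g,(3,3),0).astype(float)
from scipy.ndimage import map_coordinates
for a in np.linspace(0,2*np.pi,120,endpoint=False):
    r=np.arange(42,60,.25); P=[proj(w,L0+[q*np.cos(a),q*np.sin(a),0]) for q in r]; P=np.array(P)
    v=map_coordinates(g,[P[:,1],P[:,0]],order=1)
    i0=np.argmin(v[:40]); gr=np.diff(v[i0:]); 
    if len(gr)>4 and gr.max()>4: k=i0+np.argmax(gr); pts.append((L0[0]+r[k]*np.cos(a),L0[1]+r[k]*np.sin(a)))
pts=np.array(pts)
for _ in range(4):
    A=np.c_[2*pts,np.ones(len(pts))]; s=np.linalg.lstsq(A,(pts**2).sum(1),rcond=None)[0]; c=s[:2]; R=np.sqrt(s[2]+c@c)
    e=abs(np.linalg.norm(pts-c,axis=1)-R); pts=pts[e<max(1,2*e.std())]
print('lens',c,'R',R,len(pts))
a=cast(w,zc(209.5,67),30)[:2];b=cast(w,zc(447,217),30)[:2];ro=cast(w,zc(176,308),22)[:2];pv=cast(w,zc(120,500),34)[:2]
print('a',a,'b',b,'roller',ro,'pivot',pv)
for n,q in(('a',a),('b',b),('r',ro)): print(n,np.linalg.norm(q-c))
def fr(A,B,Ja,Jb):
    d=B-A;j=np.array(Jb)-Ja; th=np.arctan2(d[1],d[0])-np.arctan2(j[1],j[0]);Rm=np.array([[np.cos(th),-np.sin(th)],[np.sin(th),np.cos(th)]])
    o=(A+B)/2-Rm@((np.array(Ja)+Jb)/2); return o,th,Rm
o,th,Rm=fr(a,b,np.array([50.,29]),np.array([0.,-58]))
print('jig from posts',o,th,'lens in jig',Rm.T@(c-o),'roller',Rm.T@(ro-o),'pivot',Rm.T@(pv-o))
```

```text
lens [549.4 129.3] R 49.29204000609692 96
a [518.7 178. ] b [607.1 131. ] roller [504.5  94.5] pivot [482.4  18. ]
a 57.550233041845274
b 57.74051485387946
r 56.85468117507241
jig from posts [549.3 129.1] 1.6036066570032341 lens in jig [ 0.3 -0.2] roller [-33.1  45.9] pivot [-108.9   70.5]
```

The lens measures (0.3,-0.2) mm from the seat centre, at 57.6 and 57.7 mm from the posts (58 nominal), with the roller at (-33,46). A last look at the rest of the scene.

Run:
```python
from h import *
np.set_printoptions(precision=1,suppress=True)
s=manip.read_state(); print(s['clock'],s['qd'],s['wrist_force'])
a=snap('scene','s24');b=snap('top','t24'); cv2.imwrite('pics/c24.png',np.hstack([cv2.resize(a[80:380,180:540],(400,333)),cv2.resize(b[100:330,100:520],(400,333)) ])[:,:,::-1])
for n,im,o in(('scene',a,'s0'),('top',b,'t0')):
  im0=cv2.imread(f'pics/{o}.png')[:,:,::-1].copy()
  for nm,lo,hi in(('jar',(0,200,90),(4,255,255)),('spool',(60,120,30),(85,255,255)),('orange',(5,180,120),(15,255,255))):
    print(n,nm,[x[0] for x in blobs(im0,lo,hi,8)[0]],[x[0] for x in blobs(im,lo,hi,8)[0]])
```

```text
25.4 [ 0.  0.  0.  0. -0.  0.] [-1.1  0.3 -0.4]
scene jar [array([206.6, 158.8]), array([404.1, 188.3]), array([360.8, 216. ])] [array([206.7, 158.9]), array([404.2, 188.2]), array([364.2, 215. ])]
scene spool [array([297.6, 159.1]), array([304.2, 389.9])] [array([251.4,  58.1]), array([297.6, 159. ]), array([304.2, 389.9])]
scene orange [array([314.3, 199.3])] [array([433.2, 316.8])]
top jar [array([464.2, 128.9]), array([279.7, 231.3]), array([280.5, 298. ])] [array([464.2, 128.9])]
top spool [array([144.6,  90.8]), array([411.6, 228.3])] [array([144.7,  90.8]), array([411.7, 228.4])]
top orange [array([332.6, 205. ])] [array([144.3, 205. ]), array([152. , 206.1])]
```

View pics/c24.png

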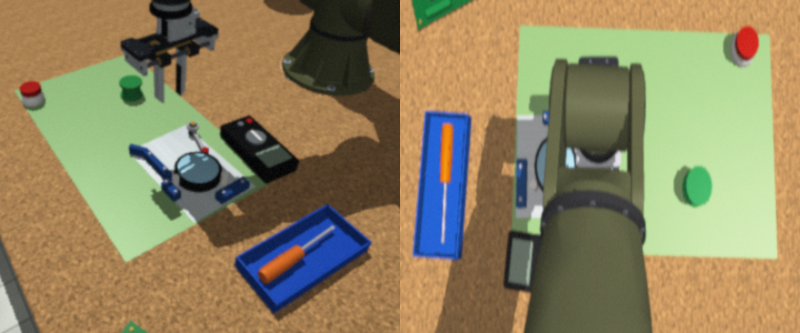

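All is in place: the jar, spool and meter marks are unmoved, the driver is in the tray, and the arm is clear of everything.

```bash
python3 -c "
from cell import manip
print(manip.sign_off())"
```

```text
the job is handed in; nothing more can be done
None
```

I put the screwdriver in the blue tray and pushed the lens into the jig until it stopped on post a, then handed the job in at about 25.5 s. No verdict came back.

- **Screwdriver:** it was gripped by the handle, laid in the tray and let go. The wrist, scene and top pictures show it lying wholly inside the walls.
- **Lens:** two fingers behind the rim slid it flat round the spool and into the mouth. Near the end it slid about 3.5 mm toward the fence and was pushed back onto line. The push stopped against post a at about 14 N, with the red jaw behind the lens.
- **Seat check after letting go:** in the last wrist picture the lens centre is about (0.3, -0.2) mm from the seat centre, using the posts in that picture as the reference. It is 57.6 and 57.7 mm from posts a and b (58 nominal). The roller is at (-33, 46) mm in the jig frame, against (-33, 48) expected, and 56.9 mm from the lens.
- **Disagreement:** a close-up wrist reading against the earlier jig fit put the lens at (3.0, -0.6) mm. I put this down to the shallow, close view and trusted the post-relative figure.
- **Bystanders:** the jar and spool are within 0.1 pixel of their starting places in both fixed cameras. The meter's red button is unmoved in the scene view.
- **Not checked:** the contact forces on the posts and jaw cannot be measured, so I infer them from the geometry.

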